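# Make up the two repair kits at the garage bench

## Task

Make up two repair kits: in the green tray, the white tin goes in the compartment next to the black grip tab and the black sanding block in the other one; in the yellow tray, the red tin goes next to the tab, the cork block in the middle and the glue bottle in the far compartment. Tins and bottle stand upright in the middle of their compartments, and the blocks lie flat, paper side down as now, lengthwise along the tray. Leave the blue tin, the mug and the screwdriver where they are.

Things in the scene. Friction and masses are not known exactly. Their poses are not given: they have to be found in the camera images.
- tray_green: fixed green tray, 191 x 86 mm (x, y), black grip tab 24 mm long, 12 high beyond its -x end. Floor 4 mm thick; lips and partitions 5 thick, 14 high from the bench. Compartments along x: 76 mm long centred at x = -52.5 (by the tab), 100 long at +40.5; all 76 wide, centred on y = 0. Origin: centre of the underside without the tab; x points away from the tab, z up
- tray_yellow: fixed yellow tray, 266 x 86 mm (x, y), black grip tab 24 mm long, 12 high beyond its -x end. Floor 4 mm thick; lips and partitions 5 thick, 14 high from the bench. Compartments along x: 76 mm long centred at x = -90 (by the tab), 100 long at +3, 70 long at +93; all 76 wide, centred on y = 0. Origin: centre of the underside without the tab; x points away from the tab, z up
- tin_white: upright steel paint sample tin with a white body and lid and bright rims: cylinder 56 mm in diameter, 70 mm high, about 0.28 kg; origin at the centre of its underside, z up
- tin_red: upright steel paint sample tin with a red body and lid and bright rims: cylinder 56 mm in diameter, 70 mm high, about 0.28 kg; origin at the centre of its underside, z up
- tin_blue: upright steel paint sample tin with a blue body and lid and bright rims: cylinder 56 mm in diameter, 70 mm high, about 0.28 kg; origin at the centre of its underside, z up; in no kit, stays where it is
- block_black: black rubber sanding block with grey paper on its underside, 80 (x) x 50 (y) x 40 (z) mm, about 0.2 kg, lying flat; origin at the centre of its underside, x along its length, z up
- block_cork: brown cork sanding block with red paper on its underside, 80 (x) x 50 (y) x 40 (z) mm, about 0.09 kg, lying flat; origin at the centre of its underside, x along its length, z up
- glue: upright white glue bottle with an orange band and orange pointed cap, 100 mm high, about 0.13 kg: body 48 mm in diameter and straight up to 62 mm, shoulder to 76 mm, cap 22 mm wide above; origin at the centre of its underside, z up
- mug: blue ceramic coffee mug, 76 mm in diameter, 88 mm high, with a handle at its +y; origin at the centre of its underside; stays where it is
- screwdriver: screwdriver with a red handle lying on the bench, 180 mm long along its x (handle to -x); stays where it is
Mind the look-alikes: they are no part of the job. Leave any purple or turquoise look-alike of the tin_red alone.

How it is judged:
By the outcome, as a careful person would: the job done as asked, in the order asked, and still so for the second after the job is handed in, with the robot touching nothing.
It also fails if it takes over 131 s, if anything falls off the work surface, if the arm or the gripper's body presses on something with over 40 N, if the wrist force passes 120 N, or if a joint passes its speed limit or range.

## Robot

A 6-joint arm with a two-finger parallel gripper is mounted at the origin on the work surface. World frame = base frame: x ahead of the robot, y to its left, z up, the work surface at z = 0. Lengths are in m, angles in rad, forces in N, time in s.
With the tool pointing down it reaches from about 0.375 to 0.975 m from the base axis. Payload 3.8 kg.
Tool frame: the origin (TCP) lies between the finger pads; the fingertips stand 11 mm ahead of it and the grasp point (between the pads) lies 8 mm behind it; z points along the fingers, y is the direction in which the jaws open and shut (so a half turn about z gives the same grasp; the last joint's range is limited). The gripper opens to 88 mm and grips with 3 to 60 N. Pads are 18 mm wide; open, the fingers measure 123 mm over their backs; the gripper's body (75 mm by 187 mm) begins 45 mm behind the grasp point.
Start: joints at [1.237, 0.264, 1.604, -0, 1.274, -0.037], TCP at [0.197, 0.645, 0.221] pointing down, gripper open.
Joint ranges: [-2.63, 2.63], [-0.94, 2.18], [0.31, 2.57], [-1.31, 4.45], [0, 2.66], [-2.55, 2.55]. Speed limits (rad/s): [2.57, 2.57, 3.14, 3.14, 3.14, 3.14].

## Interface

Orientations are given as a unit quaternion [x, y, z, w].
In Python, from workcell import arm, vision gives the robot as it stands.
- The arm moves only by the tool step_arm, never from a script. Its argument "steps" is one flat list of numbers, 5 for each row, row after row: the finger opening in mm, from 0 to 88.1, then the shift along the world's x, y, z in mm, then the turn about the world's z in rad. In form: [fingers, x, y, z, twist, fingers, x, y, z, twist, ...]. A call has exactly 5 rows; each row is the pose to reach, as a shift and turn from the pose measured when the call began; what a row does not reach only later rows make up. A row lasts 1/12 s, in which the tool goes at most 41.7 mm and 7.16 degrees, less where a joint would pass 70% of its speed; a pose out of reach is approached as far as the arm can. A call with a gripper value outside its range is refused whole. The fingers move at their own pace and stop on an object; "newtons" is the grip in N (left out, the last holds). Time passes only in rows, so rows that repeat a pose let the fingers close, or fill a call up. It gives the time, the measured TCP pose, the force and the opening at its end, in the units of the state.
- arm.sense(): the state, without advancing time (a new reading comes with each control period).
- vision.grab_frame(name): name is "side" or "top"; returns a dict with "pixels" (384x512x3 uint8, blue, green, red), "vfov" (degrees; the focal length in pixels is half the picture's height over the tangent of half this angle, whatever the lens; pixels are square), "cx", "cy" (the principal point, pixels), "distortion" ([k1, k2, p1, p2, k3] as OpenCV has them; the pictures are not rectified), "R" (3x3) and "t" (3): a world point X has camera coordinates R X + t. Camera axes: x right, y down, z forward; pixel columns grow to the right and rows downward; lengths in m; the calibration is good to about 2 mm. A picture is of the moment at which its call begins. There is no depth.
- arm.close_job(): hands the job in, once; it reports no verdict.
The state is a dict: "t": time; "q": joint angles; "dq": joint speeds; "effort": joint torques, N m; "tcp_pos": TCP position; "orientation": TCP orientation; "ft_force": force on the tool from outside, world axes, zero at the start; "torque": the same for the moment, N m; "finger_gap": finger opening in m.
Only numpy, scipy, OpenCV 4.12 (cv2) and the standard library are available. Lean on these libraries where they do the work, as an engineer would, in place of code of your own. Each camera call takes 0.05 s, during which the arm holds its last target.

## Working session

There is one attempt and no reset: what is moved stays moved. The work goes in short steps, Python scripts to look and compute and a tool call to move; the robot and the scene stay as the last step left them, time stands still between calls to the robot, and variables do not carry over. Pictures are saved under pics/ and viewed, and the job is handed in when it is done.

Besides the shell and the picture viewer there is one more tool, called after "Call:" as name(argument=value, ...) on one line, values as JSON. step_arm: Moves the arm, as the interface text tells. Its arguments: {"type":"object","properties":{"steps":{"type":"array"},"newtons":{"type":"number"}},"required":["steps"]}

```bash
mkdir -p pics
cat > h.py <<'E'
import numpy as np, cv2
from workcell import arm, vision
def cam(f):
    p=f["pixels"];h=p.shape[0];fl=h/2/np.tan(np.radians(f["vfov"])/2)
    K=np.array([[fl,0,f["cx"]],[0,fl,f["cy"]],[0,0,1]]);return K,np.array(f["distortion"],float),np.array(f["R"]),np.array(f["t"])
def ray(f,pts,z):
    K,D,R,t=cam(f);u=cv2.undistortPoints(np.array(pts,float).reshape(-1,1,2),K,D).reshape(-1,2)
    d=np.c_[u,np.ones(len(u))]@R; c=-R.T@t
    s=(np.asarray(z)-c[2])/d[:,2]; return c+d*s[:,None]
def proj(f,X):
    K,D,R,t=cam(f);r,_=cv2.Rodrigues(R);return cv2.projectPoints(np.array(X,float).reshape(-1,1,3),r,t,K,D)[0].reshape(-1,2)
E
python3 - <<'E'
from h import *
import pickle
for n in("top","side"):
    f=vision.grab_frame(n);pickle.dump(f,open(n+".pkl","wb"))
    cv2.imwrite(f"pics/{n}0.png",cv2.resize(f["pixels"],(800,600),interpolation=cv2.INTER_CUBIC))
    K,D,R,t=cam(f);print(n,-R.T@t,f["vfov"],D,R[2])
print(arm.sense())
E
```

```text
top [0.42398259 0.0135962  1.10112776] 46.97102030722533 [-0.17206005  0.          0.          0.          0.        ] [ 0.12010524 -0.01288014 -0.99267761]
side [0.31345138 0.55642698 0.72630703] 55.88947084389154 [-0.10019272  0.          0.          0.          0.        ] [ 0.24790606 -0.61051267 -0.75220799]
{'t': 0.1, 'q': array([ 1.23709971e+00,  2.64670204e-01,  1.60524953e+00,  9.22794122e-06,
        1.27369672e+00, -3.69048235e-02]), 'dq': array([ 0.00059611, -0.00206327, -0.00279086,  0.00152916, -0.00063352,
       -0.00028121]), 'effort': array([ 8.11988357e-04, -5.03623545e+01, -3.58068788e+01,  7.32787815e-02,
        2.33865943e-02, -9.02412967e-05]), 'tcp_pos': array([0.19718355, 0.6448403 , 0.21941114]), 'orientation': array([ 1.47853116e-01,  9.89008813e-01, -9.93762781e-04, -1.90769218e-04]), 'ft_force': array([ 0.57161504,  0.4298001 , -0.02889059]), 'torque': array([-1.46104857e-04,  9.61573115e-05, -4.62283896e-02]), 'finger_gap': 0.08816055690397696}
```

View pics/top0.png

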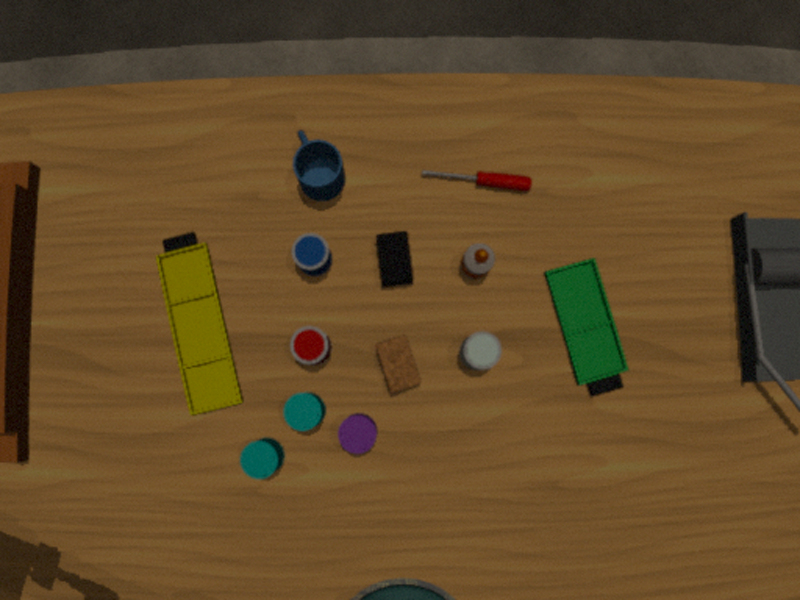

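View pics/side0.png

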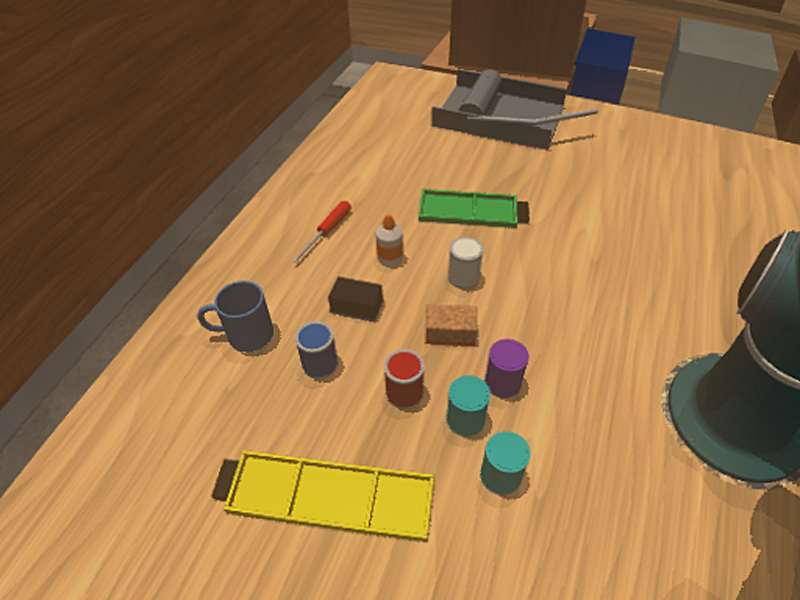

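The top view (800x600 scale) shows these objects:
- **Trays:** yellow at (200,330) with its tab at the top; green at (585,322) with its tab at the bottom right.
- **Tins:** white (481,351), red (310,346) and blue (311,253). The look-alikes are turquoise at (303,411) and (261,459), and purple at (358,433). The only red tin is the one at (310,346).
- **Other items:** black block (395,260), cork block (398,364), glue (479,260).

Next I'll fit silhouettes and confirm them in a crop.

```bash
cat > fit.py <<'E'
from h import *
from scipy.optimize import minimize
def circ(d,z,n=40):
    a=np.linspace(0,2*np.pi,n,endpoint=False);return np.c_[d/2*np.cos(a),d/2*np.sin(a),np.full(n,z)]
def box(l,w,h0,h1): return np.array([[sx*l/2,sy*w/2,z] for z in(h0,h1) for sx in(-1,1) for sy in(-1,1)])
M={"tin":np.r_[circ(.056,0),circ(.056,.07)],"block":box(.08,.05,0,.04),"green":box(.191,.086,0,.014),"yellow":box(.266,.086,0,.014),
"glue":np.r_[circ(.048,0),circ(.048,.062),circ(.022,.076),circ(.022,.09),circ(.004,.1)]}
def place(m,p):
    c,s=np.cos(p[2]),np.sin(p[2]);X=m.copy();X[:,0]=c*m[:,0]-s*m[:,1]+p[0];X[:,1]=s*m[:,0]+c*m[:,1]+p[1];X[:,2]+=p[3] if len(p)>3 else 0;return X
def hull(f,m,p): return cv2.convexHull(proj(f,place(m,p)).astype(np.float32)).reshape(-1,2)
E
python3 - <<'E'
from fit import *
import pickle
T=pickle.load(open("top.pkl","rb"));S=pickle.load(open("side.pkl","rb"))
g={"tin_white":(481,351,.07),"tin_red":(310,346,.07),"tin_blue":(311,250,.07),"block_black":(395,257,.04),"block_cork":(398,364,.04),"glue":(480,257,.1),"green":(585,322,.01),"yellow":(200,330,.01)}
s={"tin_white":(466,247,.07),"tin_red":(405,364,.07),"tin_blue":(315,335,.07),"block_black":(357,290,.04),"block_cork":(452,314,.04),"glue":(389,218,.1),"green":(469,208,.01),"yellow":(333,495,.01)}
for n in g:
    print(n,ray(T,[[g[n][0]*.64,g[n][1]*.64]],g[n][2])[0].round(3),ray(S,[[s[n][0]*.64,s[n][1]*.64]],s[n][2])[0].round(3))
def crop(f,x0,y0,x1,y1,n,k): cv2.imwrite(n,cv2.resize(f["pixels"][y0:y1,x0:x1],None,fx=k,fy=k,interpolation=cv2.INTER_CUBIC))
t=T.copy();t["pixels"]=np.clip(T["pixels"].astype(float)*1.6,0,255).astype(np.uint8)
crop(t,90,70,410,310,"pics/tc.png",2.5);crop(S,130,115,370,325,"pics/sc.png",2.8)
E
```

```text
tin_white [ 0.47  -0.127  0.07 ] [ 0.472 -0.128  0.07 ]
tin_red [0.482 0.129 0.07 ] [0.483 0.132 0.07 ]
tin_blue [0.628 0.127 0.07 ] [0.625 0.131 0.07 ]
block_black [ 0.62  -0.001  0.04 ] [0.617 0.003 0.04 ]
block_cork [ 0.454 -0.002  0.04 ] [ 0.455 -0.004  0.04 ]
glue [ 0.608 -0.125  0.1  ] [ 0.608 -0.119  0.1  ]
green [ 0.516 -0.306  0.01 ] [ 0.514 -0.299  0.01 ]
yellow [0.513 0.313 0.01 ] [0.511 0.322 0.01 ]
```

View pics/tc.png

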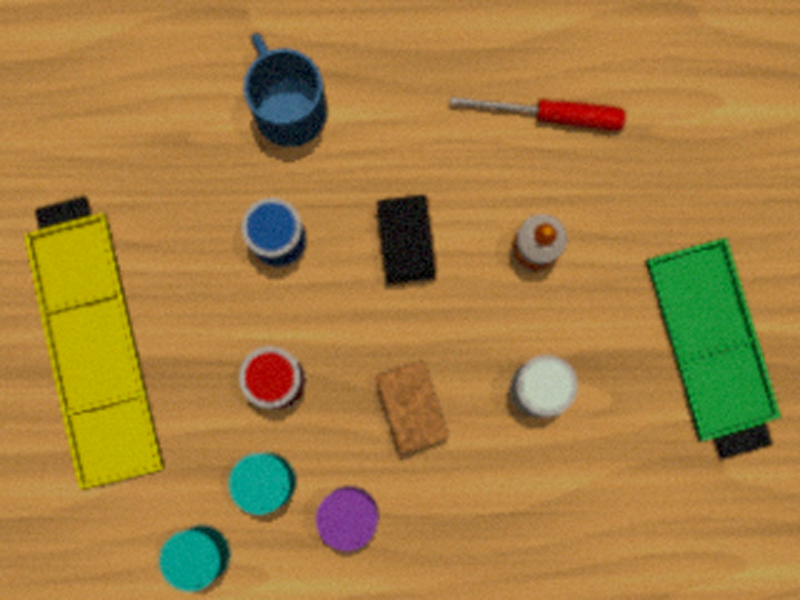

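View pics/sc.png

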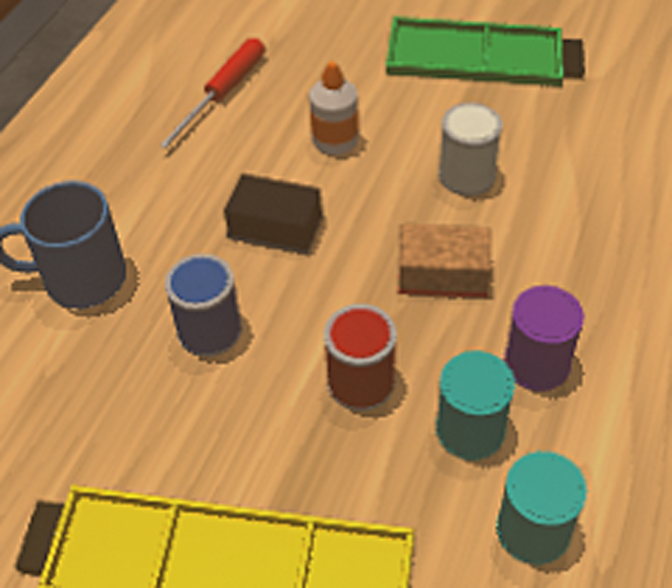

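The crops confirm it. The target red tin is at (270,378) in the top crop, with bright rims and a red lid. The purple and turquoise cylinders have no rims and are not targets. Now I'll refine the poses with a silhouette fit.

```bash
cat > fit2.py <<'E'
from fit import *
def mask(f,m,p,it=5):
    im=f["pixels"]; im=cv2.convertScaleAbs(im,alpha=1.0)
    h=hull(f,m,p);c=h.mean(0)
    k=np.full(im.shape[:2],cv2.GC_BGD,np.uint8)
    z=np.zeros_like(k);cv2.fillConvexPoly(z,np.round(h).astype(int),1)
    k[cv2.dilate(z,np.ones((11,11)))>0]=cv2.GC_PR_BGD
    k[z>0]=cv2.GC_PR_FGD; k[cv2.erode(z,np.ones((7,7)))>0]=cv2.GC_FGD
    x,y=np.maximum(h.min(0)-18,0).astype(int);X,Y=(h.max(0)+18).astype(int)
    sub=np.ascontiguousarray(im[y:Y,x:X]);ks=np.ascontiguousarray(k[y:Y,x:X])
    cv2.grabCut(sub,ks,None,np.zeros((1,65)),np.zeros((1,65)),it,cv2.GC_INIT_WITH_MASK)
    o=np.zeros_like(k);o[y:Y,x:X]=((ks==1)|(ks==3));return o.astype(np.float32)
def ras(f,m,p):
    z=np.zeros(f["pixels"].shape[:2],np.uint8);cv2.fillConvexPoly(z,np.round(hull(f,m,p)*16-0).astype(np.int32),255,cv2.LINE_AA,4);return z/255.
def fit(fs,m,p,yaw=True,masks=None):
    ms=masks or [mask(f,m,p) for f in fs]
    n=3 if yaw else 2
    def cost(d): 
        q=np.array(p,float);q[:n]+=np.array(d)*([.01,.01,.1][:n]);return sum(np.abs(ras(f,m,q)-k).sum()/k.sum() for f,k in zip(fs,ms))
    sim=np.vstack([np.zeros(n),np.eye(n)])*.6
    r=minimize(cost,np.zeros(n),method="Nelder-Mead",options=dict(initial_simplex=sim,xatol=.01,fatol=1e-4))
    q=np.array(p,float);q[:n]+=r.x*([.01,.01,.1][:n]);return q,r.fun,ms
E
python3 - <<'E'
from fit2 import *
import pickle,json
T=pickle.load(open("top.pkl","rb"));S=pickle.load(open("side.pkl","rb"))
g={"tin_white":("tin",.471,-.128,0),"tin_red":("tin",.482,.130,0),"tin_blue":("tin",.627,.129,0),"block_black":("block",.619,.001,.08+0),"block_cork":("block",.455,-.003,.25),"glue":("glue",.608,-.122,0),"green":("green",.515,-.303,1.8),"yellow":("yellow",.512,.317,-1.42-1e-9)}
vt=T["pixels"].copy();vs=S["pixels"].copy();out={}
for n,(k,*p) in g.items():
    if k=="block": p[2]+=np.pi/2
    y=k not in("tin","glue")
    r=[]
    for fs in([T],[S],[T,S]):
        q,c,ms=fit(fs,M[k],p,y); r.append(np.r_[q*[1000,1000,1],c].round(3))
    print(n,*r);out[n]=q.tolist()
    for f,v in((T,vt),(S,vs)): cv2.polylines(v,[np.round(hull(f,M[k],q)*16).astype(int)],True,(255,0,255),1,cv2.LINE_AA,4)
json.dump(out,open("poses.json","w"))
def crop(v,x0,y0,x1,y1,n,k): cv2.imwrite(n,cv2.resize(v[y0:y1,x0:x1],None,fx=k,fy=k,interpolation=cv2.INTER_CUBIC))
crop(cv2.convertScaleAbs(vt,alpha=1.6),90,70,410,310,"pics/tf.png",2.5);crop(vs,130,115,370,350,"pics/sf.png",2.5)
E
```

```text
tin_white [ 4.70606e+02 -1.27094e+02  0.00000e+00  1.39000e-01] [ 4.68963e+02 -1.21411e+02  0.00000e+00  1.41000e-01] [ 4.69649e+02 -1.25729e+02  0.00000e+00  3.15000e-01]
tin_red [4.77832e+02 1.30178e+02 0.00000e+00 1.53000e-01] [4.82227e+02 1.35408e+02 0.00000e+00 1.12000e-01] [4.78150e+02 1.32654e+02 0.00000e+00 4.23000e-01]
tin_blue [6.27327e+02 1.30035e+02 0.00000e+00 1.00000e-01] [6.24123e+02 1.33701e+02 0.00000e+00 1.18000e-01] [6.26983e+02 1.30477e+02 0.00000e+00 2.46000e-01]
block_black [6.17741e+02 8.39000e-01 1.37000e-01 2.20000e-01] [6.18351e+02 2.66900e+00 1.18000e-01 9.70000e-02] [6.18511e+02 1.94300e+00 1.42000e-01 3.19000e-01]
block_cork [458.772  -9.836   1.971   0.539] [ 4.56255e+02 -3.78200e+00  2.27000e+00  3.29000e-01] [ 4.55517e+02 -1.90000e-01  3.43400e+00  3.08000e-01]
glue [ 6.09197e+02 -1.27512e+02  0.00000e+00  1.33000e-01] [ 6.10140e+02 -1.22739e+02  0.00000e+00  1.52000e-01] [ 6.10646e+02 -1.26878e+02  0.00000e+00  3.17000e-01]
green [ 5.15066e+02 -3.05527e+02  1.85900e+00  2.62000e-01] [ 5.14789e+02 -3.10708e+02  1.63700e+00  3.69000e-01] [ 518.221 -307.129    1.851    0.662]
yellow [ 5.13903e+02  3.21280e+02 -1.44100e+00  1.50000e-01] [ 5.11391e+02  3.27365e+02 -1.42900e+00  1.36000e-01] [ 5.1322e+02  3.2466e+02 -1.4330e+00  3.1200e-01]
```

View pics/tf.png

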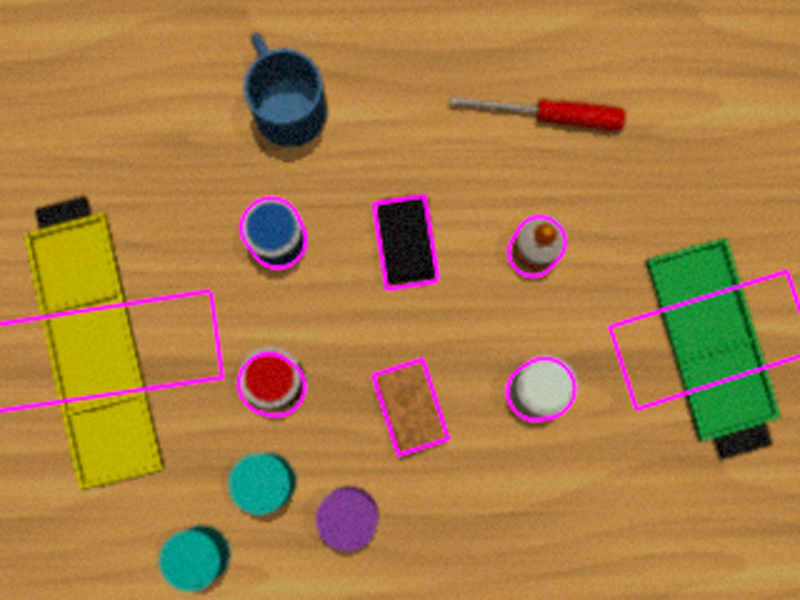

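View pics/sf.png

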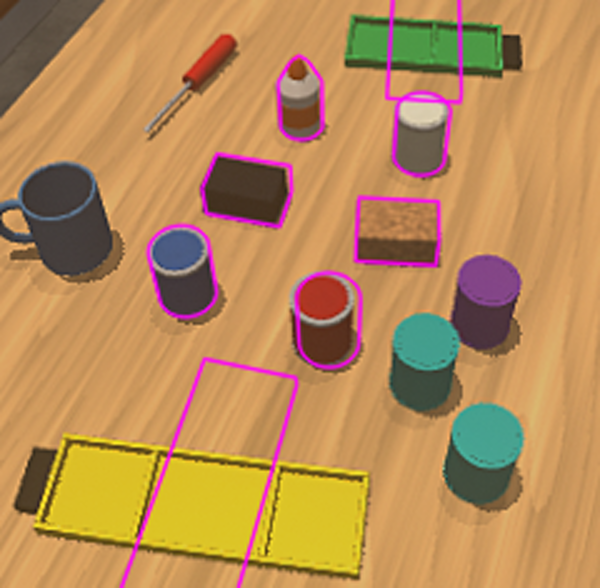

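The initial tray and block yaws were a quarter turn off, because +x is up in the image. Refitting with corrected yaws, colour masks for the trays and lid ellipses for the tins.

```bash
cat > m2.py <<'E'
from fit2 import *
import sys
def hsvmask(f,hue,smin,c,r):
    h=cv2.cvtColor(f["pixels"],cv2.COLOR_BGR2HSV);m=((abs(h[...,0].astype(int)-hue[0])<=hue[1])&(h[...,1]>smin)&(h[...,2]>25)).astype(np.uint8)
    m=cv2.morphologyEx(m,cv2.MORPH_CLOSE,np.ones((5,5)));n,l,s,cc=cv2.connectedComponentsWithStats(m)
    i=1+np.argmax(s[1:,4]);return (l==i).astype(np.float32)
E
python3 - <<'E'
from m2 import *
import pickle,json
T=pickle.load(open("top.pkl","rb"));S=pickle.load(open("side.pkl","rb"))
vt=T["pixels"].copy();vs=S["pixels"].copy();out=json.load(open("poses.json"))
g={"block_black":("block",.619,.001,.1),"block_cork":("block",.455,-.003,.27),"green":("green",.515,-.303,.25),"yellow":("yellow",.512,.317,-np.pi+.18)}
for n,(k,*p) in g.items():
    r=[]
    for fs in([T],[S],[T,S]):
        ms=None
        if n in("green","yellow"): ms=[hsvmask(f,(60,15) if n=="green" else (27,4),120 if n=="green" else 200,0,0) for f in fs]
        q,c,ms=fit(fs,M[k],p,True,ms); r.append(np.r_[q*[1000,1000,1],c].round(3).tolist())
        if fs==[T] or len(fs)==1:
            v=vt if fs[0] is T else vs
            cv2.polylines(v,[np.round(hull(fs[0],M[k],q)*16).astype(int)],True,(255,0,255),1,cv2.LINE_AA,4)
    print(n,*r,[x.sum() for x in ms]);out[n]=q.tolist()
json.dump(out,open("poses.json","w"))
def crop(v,x0,y0,x1,y1,n,k): cv2.imwrite(n,cv2.resize(v[y0:y1,x0:x1],None,fx=k,fy=k,interpolation=cv2.INTER_CUBIC))
crop(cv2.convertScaleAbs(vt,alpha=1.6),90,70,410,310,"pics/tf2.png",2.5);crop(vs,130,115,370,350,"pics/sf2.png",2.5)
E
```

```text
Traceback (most recent call last):
ValueError: The truth value of an array with more than one element is ambiguous. Use a.any() or a.all()
```

Run:
```python
from m2 import *
import pickle,json
T=pickle.load(open("top.pkl","rb"));S=pickle.load(open("side.pkl","rb"))
vt=T["pixels"].copy();vs=S["pixels"].copy();out=json.load(open("poses.json"))
g={"block_black":("block",.619,.001,.1),"block_cork":("block",.455,-.003,.27),"green":("green",.515,-.303,.25),"yellow":("yellow",.512,.317,-np.pi+.18)}
for n,(k,*p) in g.items():
    r=[]
    for fs in([T],[S],[T,S]):
        ms=None
        if n in("green","yellow"): ms=[hsvmask(f,(60,15) if n=="green" else (27,4),120 if n=="green" else 200,0,0) for f in fs]
        q,c,ms=fit(fs,M[k],p,True,ms); r.append(np.r_[q*[1000,1000,1],c].round(3).tolist())
        if len(fs)==1:
            v=vt if fs[0] is T else vs
            cv2.polylines(v,[np.round(hull(fs[0],M[k],q)*16).astype(int)],True,(255,0,255),1,cv2.LINE_AA,4)
    print(n,*r,[x.sum() for x in ms]);out[n]=q.tolist()
json.dump(out,open("poses.json","w"))
def crop(v,x0,y0,x1,y1,n,k): cv2.imwrite(n,cv2.resize(v[y0:y1,x0:x1],None,fx=k,fy=k,interpolation=cv2.INTER_CUBIC))
crop(cv2.convertScaleAbs(vt,alpha=1.6),90,70,410,310,"pics/tf2.png",2.5);crop(vs,130,115,370,350,"pics/sf2.png",2.5)
# lids
for n,c,d in(("tin_white",(481,351),(466,247)),("tin_red",(310,346),(405,364)),("tin_blue",(311,250),(315,335))):
    for f,(x,y),nm in((T,c,"T"),(S,d,"S")):
        im=cv2.GaussianBlur(f["pixels"],(0,0),1);fl=np.zeros((386,514),np.uint8)
        _,_,m,_=cv2.floodFill(im.copy(),fl,(int(x*.64),int(y*.64)),0,(22,)*3,(22,)*3,8|(1<<8)|cv2.FLOODFILL_MASK_ONLY|cv2.FLOODFILL_FIXED_RANGE)
        cs,_=cv2.findContours(m[1:-1,1:-1],0,1);k=max(cs,key=cv2.contourArea);e=cv2.fitEllipse(cv2.convexHull(k))
        print(n,nm,np.round(e[0],1),np.round(e[1],1),(ray(f,[e[0]],.07)[0]*1000).round(1))
```

```text
block_black [620.027, 2.025, 0.093, 0.083] [617.881, 3.747, 0.118, 0.095] [619.272, 2.341, 0.082, 0.191] [np.float32(740.0), np.float32(822.0)]
block_cork [453.765, -1.286, 0.29, 0.062] [453.948, 1.385, 0.272, 0.066] [454.04, -0.423, 0.274, 0.151] [np.float32(776.0), np.float32(873.0)]
green [518.276, -308.555, 0.256, 0.084] [521.506, -314.743, 0.29, 0.285] [518.482, -309.95, 0.244, 0.375] [np.float32(2551.0), np.float32(1103.0)]
yellow [517.64, 319.628, -2.902, 0.057] [517.853, 319.598, -2.911, 0.08] [517.486, 319.708, -2.902, 0.136] [np.float32(3660.0), np.float32(5272.0)]
tin_white T [308.7 223.6] [20.9 21.2] [ 472.7 -128.8   70. ]
tin_white S [297.9 158.3] [11.4 16.9] [ 472.9 -126.6   70. ]
tin_red T [197.2 220.4] [17.  17.4] [484.3 131.9  70. ]
tin_red S [258.1 233.6] [15.6 19.4] [484.4 134.1  70. ]
tin_blue T [198.1 160.2] [16.8 17.2] [627.4 129.7  70. ]
tin_blue S [200.6 214.7] [14.3 18.8] [627.  132.2  70. ]
```

View pics/tf2.png

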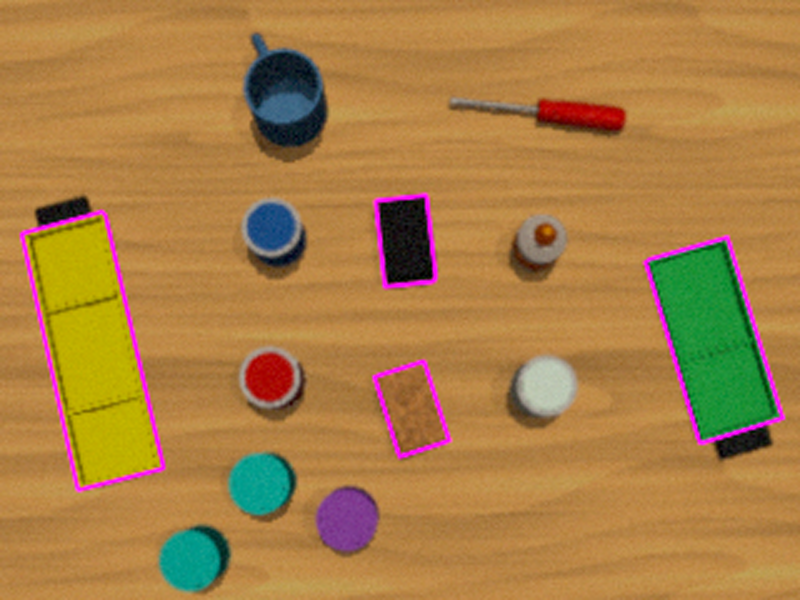

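View pics/sf2.png

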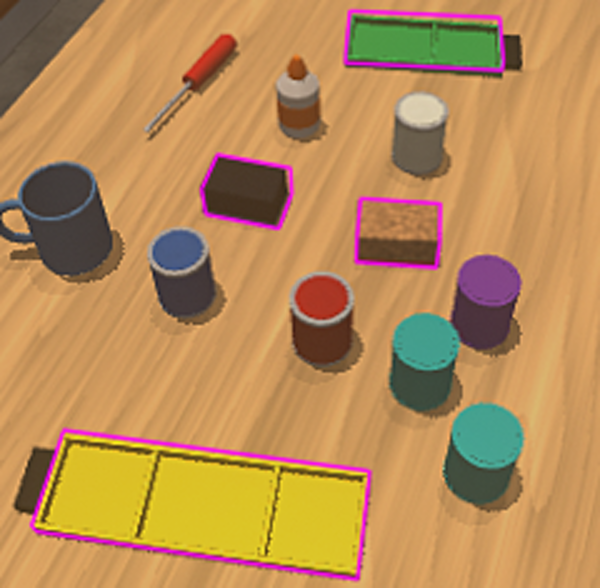

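Both cameras agree to about 2 mm on nearly everything. The exception is the side view of the green tray, whose mask was poor, so I use the top view there.

Targets in mm:

| Item | Pick | Place |
|---|---|---|
| White tin | (473,-128) | (467,-321) |
| Black block | (619,2.5) | (557.5,-298) |
| Red tin | (484,133) | (605,341) |
| Cork block | (454,0) | (515,319) |
| Glue bottle | about (609,-123) | (427,298) |

First I move to above the white tin.

Call:
step_arm(steps=[88,276,-773,0,-2.595,88,276,-773,0,-2.595,88,276,-773,0,-2.595,88,276,-773,0,-2.595,88,276,-773,0,-2.595], newtons=25)

```text
t: 0.52
tcp_pos: [0.2673, 0.4472, 0.2195]
orientation: [0.447, 0.894, -0.001, -0.0]
ft_force: [0.3, 0.1, 0.6]
finger_gap: 0.0881
```

Call:
step_arm(steps=[88,206,-575,0,-1.964,88,206,-575,0,-1.964,88,206,-575,0,-1.964,88,206,-575,0,-1.964,88,206,-575,0,-1.964])

```text
t: 0.93
tcp_pos: [0.3372, 0.251, 0.2197]
orientation: [0.7, 0.714, -0.0, -0.0]
ft_force: [1.6, 0.8, -0.0]
finger_gap: 0.0878
```

Call:
step_arm(steps=[88,136,-377,0,-1.334,88,136,-377,0,-1.334,88,136,-377,0,-1.334,88,136,-377,0,-1.334,88,136,-377,0,-1.334])

```text
t: 1.35
tcp_pos: [0.4075, 0.0549, 0.2198]
orientation: [0.886, 0.463, 0.0, -0.0]
ft_force: [2.0, 0.3, -0.2]
finger_gap: 0.0881
```

Call:
step_arm(steps=[88,70,-185,0,-0.71,88,70,-185,0,-0.71,88,70,-185,0,-0.71,88,70,-185,0,-0.71,88,70,-185,0,-0.71])

```text
t: 1.77
tcp_pos: [0.4777, -0.1331, 0.2195]
orientation: [0.986, 0.168, 0.0, -0.0]
ft_force: [1.4, 1.3, 0.2]
finger_gap: 0.0884
```

Call:
step_arm(steps=[88,-5,5,-40,-0.088,88,-5,5,-80,-0.088,88,-5,5,-110,-0.088,88,-5,5,-110,-0.088,88,-5,5,-110,-0.088])

```text
t: 2.18
tcp_pos: [0.4706, -0.1275, 0.1077]
orientation: [0.992, 0.124, -0.002, -0.001]
ft_force: [0.2, 0.3, 0.1]
finger_gap: 0.088
```

```bash
cat > look.py <<'E'
from h import *
import sys
def look(name,tag,c,r,k,b=1.0):
    f=vision.grab_frame(name);x,y=np.maximum(np.array(c)-r,0);cv2.imwrite(f"pics/{tag}.png",cv2.convertScaleAbs(cv2.resize(f["pixels"][y:y+2*r,x:x+2*r],None,fx=k,fy=k,interpolation=cv2.INTER_CUBIC),alpha=b));return f
E
python3 - <<'E'
from look import *
look("side","a1",(290,160),70,4);s=arm.sense();print(s["tcp_pos"],s["orientation"])
look("top","a2",(310,220),70,4,1.6)
E
```

```text
[ 0.47277341 -0.12804405  0.10991296] [ 9.92248891e-01  1.24266096e-01  5.92800624e-05 -2.69064312e-04]
```

View pics/a1.png

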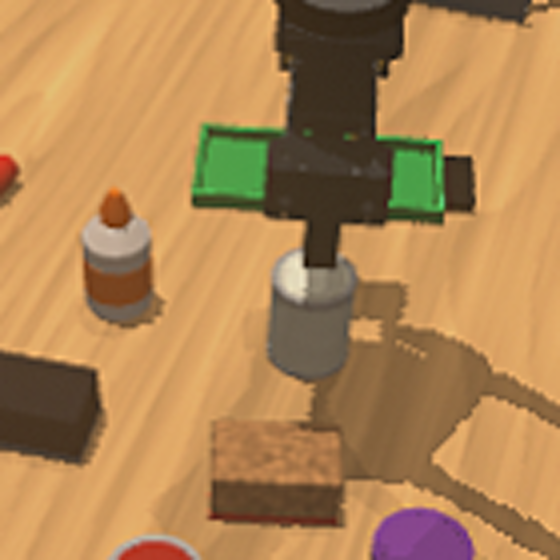

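View pics/a2.png

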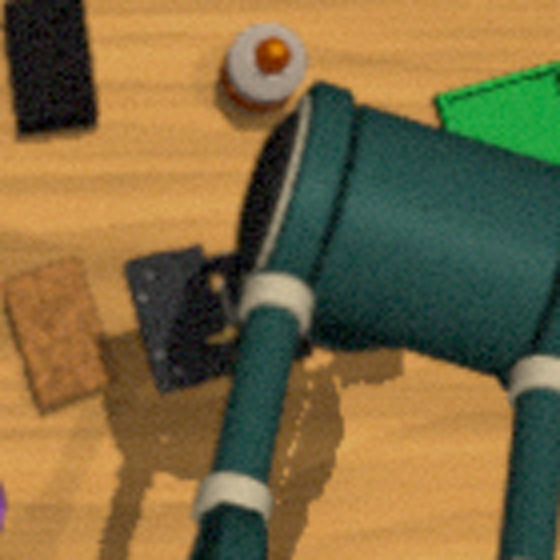

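Run:
```python
from h import *
import pickle
S=pickle.load(open("side.pkl","rb"))
print(proj(S,[[.461,-.082,.099],[.461-.009,-.082-.003,.099],[.461+.009,-.082+.003,.099],[.4728,-.1277,.07]]))
```

```text
[[298.13888977 162.47126405]
 [301.95785075 162.57622367]
 [294.32058327 162.36703482]
 [298.11880487 158.00261625]]
```

Run:
```python
from look import *
f=look("side","a3",(298,150),35,10)
K,D,R,t=cam(f)
for z in (.07,.09,.1,.11,.12,.13): print(z,ray(f,[[300.2,156.3]],z)[0].round(4))
print(arm.sense()["finger_gap"])
J=np.array([-.247,.969,0]);X=np.array([.969,.247,0]);c=np.array([.4728,-.128,.099])
for d in(.044,.0615,-.044,-.0615): print(d,proj(f,[c+d*J-.009*X,c+d*J+.009*X]).round(1).tolist())
```

```text
0.07 [ 0.4696 -0.1359  0.07  ]
0.09 [ 0.4648 -0.1148  0.09  ]
0.1 [ 0.4624 -0.1043  0.1   ]
0.11 [ 0.46   -0.0937  0.11  ]
0.12 [ 0.4577 -0.0832  0.12  ]
0.13 [ 0.4553 -0.0726  0.13  ]
0.08759757445778694
0.044 [[301.8, 161.8], [294.6, 161.2]]
0.0615 [[301.5, 166.7], [294.2, 166.1]]
-0.044 [[303.1, 138.9], [296.3, 138.4]]
-0.0615 [[303.3, 134.7], [296.6, 134.2]]
```

View pics/a3.png

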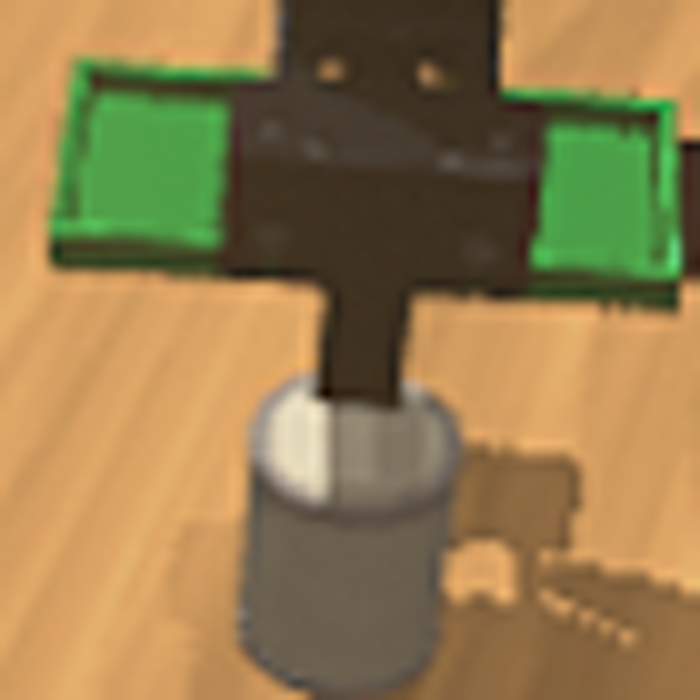

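Run:
```python
from h import *
import pickle
S=pickle.load(open("side.pkl","rb"))
J=np.array([-.247,.969,0]);X=np.array([.969,.247,0]);c=np.array([.4728,-.128,.0])
for d,w,zz in((.0935,.0375,(.162,.17,.18,.19)),(.044,.009,(.099,.105,.11,.115)),(.0615,.009,(.099,.11,.12,.13,.14)),(.05,.0375,(.162,.18))):
  for z in zz: print(d,z,proj(S,[c+d*J-w*X+[0,0,z],c+d*J+w*X+[0,0,z]]).round(1).tolist())
```

```text
0.0935 0.162 [[315.7, 157.8], [282.7, 155.3]]
0.0935 0.17 [[316.1, 155.2], [282.8, 152.7]]
0.0935 0.18 [[316.6, 151.9], [283.0, 149.4]]
0.0935 0.19 [[317.0, 148.5], [283.2, 146.0]]
0.044 0.099 [[301.8, 161.8], [294.6, 161.2]]
0.044 0.105 [[302.0, 160.0], [294.7, 159.5]]
0.044 0.11 [[302.1, 158.6], [294.8, 158.0]]
0.044 0.115 [[302.3, 157.1], [295.0, 156.5]]
0.0615 0.099 [[301.5, 166.7], [294.2, 166.1]]
0.0615 0.11 [[301.9, 163.5], [294.5, 162.9]]
0.0615 0.12 [[302.2, 160.5], [294.7, 159.9]]
0.0615 0.13 [[302.5, 157.5], [295.0, 156.9]]
0.0615 0.14 [[302.9, 154.4], [295.3, 153.8]]
0.05 0.162 [[315.9, 145.1], [284.1, 142.8]]
0.05 0.18 [[316.8, 139.2], [284.4, 136.9]]
```

Run:
```python
from h import *
import pickle
S=pickle.load(open("top.pkl","rb"))
J=np.array([-.247,.969,0]);X=np.array([.969,.247,0]);c=np.array([.4728,-.128,.0])
for d in(.0935,.05):
  for z in (.162,.2,.25): print(d,z,((proj(S,[c+d*J-.0375*X+[0,0,z],c+d*J+.0375*X+[0,0,z]])-[240,150])*4).round(0).tolist())
```

```text
0.0935 0.162 [[147.0, 401.0], [109.0, 264.0]]
0.0935 0.2 [[152.0, 401.0], [113.0, 259.0]]
0.0935 0.25 [[159.0, 402.0], [117.0, 252.0]]
0.05 0.162 [[226.0, 379.0], [188.0, 243.0]]
0.05 0.2 [[234.0, 378.0], [194.0, 237.0]]
0.05 0.25 [[246.0, 378.0], [204.0, 228.0]]
```

The finger appears somewhat higher and further back in the side view than I predicted. I'll descend carefully and check again alongside the tin.

Call:
step_arm(steps=[88,0,0,-10,0,88,0,0,-20,0,88,0,0,-30,0,88,0,0,-40,0,88,0,0,-40,0])

```text
t: 2.75
tcp_pos: [0.4726, -0.1278, 0.0693]
orientation: [0.992, 0.124, 0.0, -0.0]
ft_force: [-1.9, -0.7, -0.5]
finger_gap: 0.0879
```

Run:
```python
from look import *
f=look("side","a4",(298,150),35,10);print(arm.sense()["tcp_pos"],arm.sense()["ft_force"])
J=np.array([-.247,.969,0]);X=np.array([.969,.247,0]);c=np.array([.4728,-.128,.0])
for d,z in ((.044,.06),(.0615,.06),(.0935,.122)): print(d,((proj(f,[c+d*J-.009*X+[0,0,z],c+d*J+.009*X+[0,0,z]])-[263,115])*10).round(0).tolist())
```

```text
[ 0.47303636 -0.12797159  0.07012298] [ 1.12103158 -0.44551033 -0.27685755]
0.044 [[376.0, 577.0], [306.0, 572.0]]
0.0615 [[373.0, 626.0], [302.0, 621.0]]
0.0935 [[387.0, 543.0], [311.0, 536.0]]
```

View pics/a4.png

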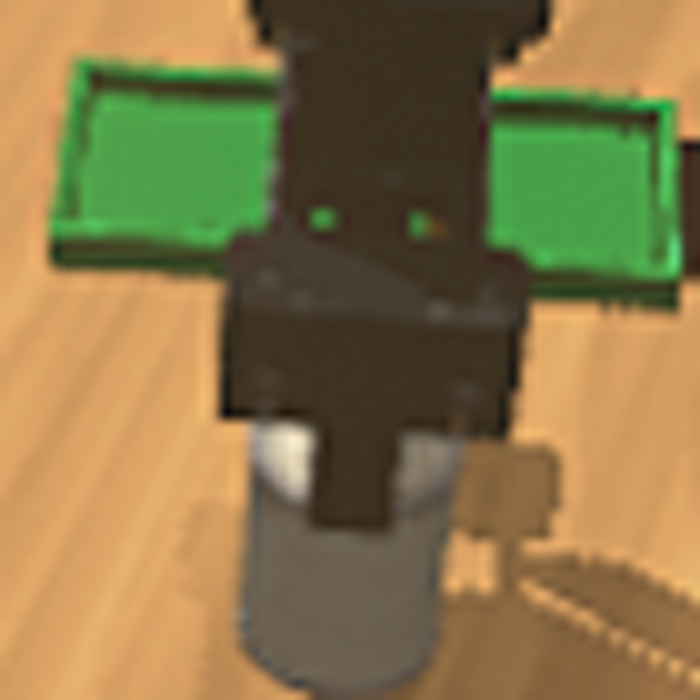

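Call:
step_arm(steps=[88,0,0,-10,0,88,0,0,-20,0,88,0,0,-30,0,88,0,0,-38,0,88,0,0,-38,0])

```text
t: 3.22
tcp_pos: [0.4711, -0.1273, 0.0296]
orientation: [0.992, 0.124, -0.001, -0.001]
ft_force: [-0.5, 0.4, 0.3]
finger_gap: 0.0882
```

Call:
step_arm(steps=[70,0,0,0,0,60,0,0,0,0,40,0,0,0,0,40,0,0,0,0,40,0,0,0,0])

```text
t: 3.63
tcp_pos: [0.4716, -0.1275, 0.0302]
orientation: [0.992, 0.124, -0.001, -0.001]
ft_force: [0.1, 2.2, 1.9]
finger_gap: 0.0569
```

Run:
```python
from look import *
f=look("side","a5",(298,150),35,10);s=arm.sense();print(s["tcp_pos"],s["ft_force"],s["finger_gap"])
print(((proj(f,[[.4728,-.1277,.07],[.4728-.028,-.1277,.07],[.4728+.028,-.1277,.07]])-[263,115])*10).round(0).tolist())
```

```text
[ 0.47159202 -0.12743214  0.03018407] [0.36018152 0.31378216 0.89566919] 0.05549198792359581
[[351.0, 430.0], [454.0, 456.0], [250.0, 404.0]]
```

View pics/a5.png

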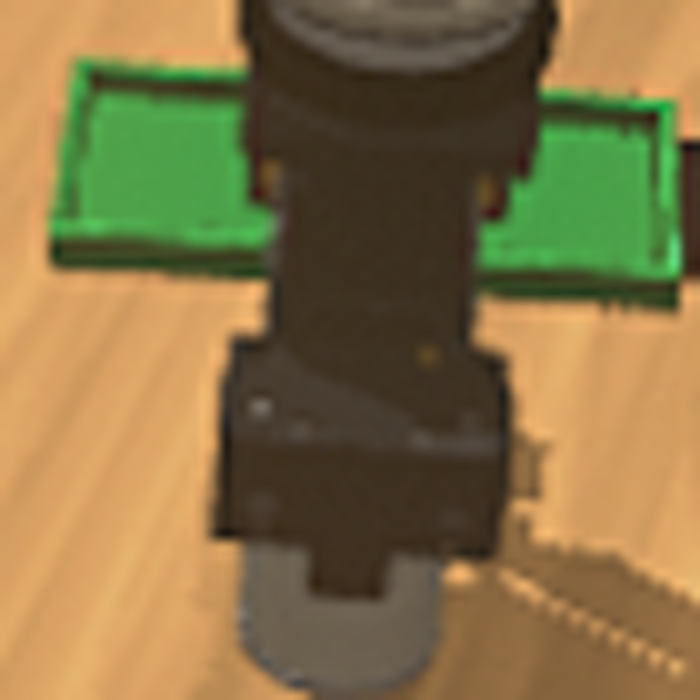

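The tin did not move when gripped, and the gap reads 55.5 mm, so the hand-eye agreement is good. Lifting, and checking the fingertip height from this picture.

Call:
step_arm(steps=[40,0,0,20,0,40,0,0,50,0,40,0,0,90,0,40,0,0,120,0,40,0,0,120,0])

```text
t: 4.1
tcp_pos: [0.4763, -0.1289, 0.1573]
orientation: [0.992, 0.124, 0.005, 0.002]
ft_force: [1.8, -0.7, -2.2]
finger_gap: 0.0557
```

Run:
```python
from h import *
import pickle
S=pickle.load(open("side.pkl","rb"))
for z in(.019,.025,.03,.035,.04,.045): print(z,ray(S,[[297.5,174.8]],z)[0].round(4))
s=arm.sense();print(s["tcp_pos"],s["ft_force"],s["finger_gap"])
```

```text
0.019 [ 0.4674 -0.1167  0.019 ]
0.025 [ 0.4661 -0.111   0.025 ]
0.03 [ 0.465  -0.1063  0.03  ]
0.035 [ 0.4639 -0.1015  0.035 ]
0.04 [ 0.4628 -0.0967  0.04  ]
0.045 [ 0.4617 -0.092   0.045 ]
[ 0.4762528  -0.12892484  0.15727271] [ 1.80193658 -0.72088383 -2.23916789] 0.0556753456727211
```

Call:
step_arm(steps=[40,-10,-192,0,0,40,-10,-192,0,0,40,-10,-192,0,0,40,-10,-192,0,0,40,-10,-192,0,0])

```text
t: 4.52
tcp_pos: [0.4651, -0.3239, 0.1559]
orientation: [0.992, 0.124, 0.004, 0.002]
ft_force: [0.1, -0.2, -2.7]
finger_gap: 0.0553
```

Call:
step_arm(steps=[40,0,0,0,0,40,0,0,0,0,40,0,0,0,0,40,0,0,0,0,40,0,0,0,0])

```text
t: 4.93
tcp_pos: [0.4649, -0.3223, 0.1552]
orientation: [0.992, 0.125, 0.004, 0.002]
ft_force: [0.5, 0.0, -3.2]
finger_gap: 0.0551
```

Run:
```python
from look import *
f=look("side","b1",(300,130),50,7);s=arm.sense();print(s["tcp_pos"],s["orientation"],s["ft_force"],s["finger_gap"])
```

```text
[ 0.46509898 -0.32241445  0.15549253] [0.99218219 0.12472665 0.00385032 0.00171523] [-0.68725081  0.73658854 -3.4408774 ] 0.05556109812012843
```

View pics/b1.png

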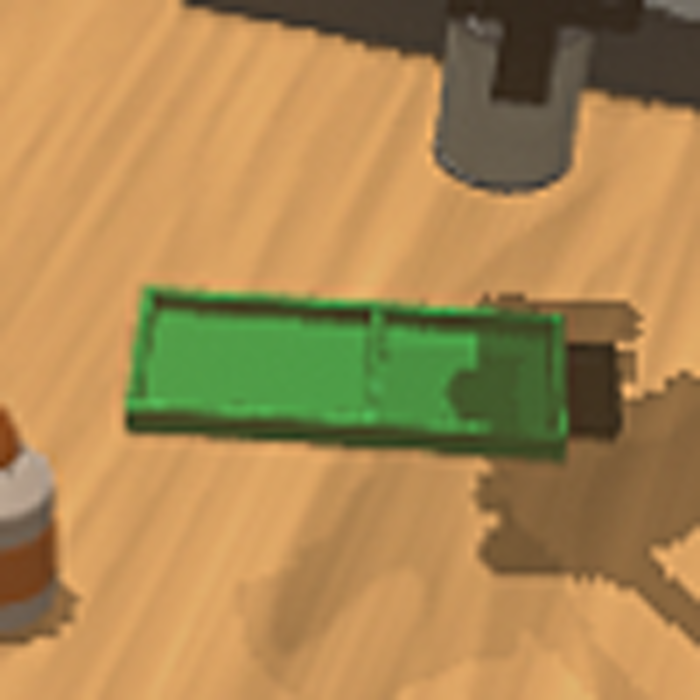

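Call:
step_arm(steps=[40,1,1,-35,0,40,1,1,-70,0,40,1,1,-95,0,40,1,1,-105,0,40,1,1,-105,0])

```text
t: 5.4
tcp_pos: [0.464, -0.3188, 0.0474]
orientation: [0.992, 0.125, 0.002, -0.001]
ft_force: [-0.7, 0.2, -3.6]
finger_gap: 0.0556
```

Run:
```python
from look import *
f=look("side","b2",(300,130),40,8);s=arm.sense();print(s["tcp_pos"],s["orientation"],s["ft_force"],s["finger_gap"])
f=look("top","b3",(375,210),50,7,1.6)
```

```text
[ 0.46556135 -0.32020827  0.04966177] [9.92121664e-01 1.25240414e-01 2.96634390e-03 8.02049939e-04] [ 1.23202951  0.05233958 -2.50889486] 0.05521954464612208
```

View pics/b2.png

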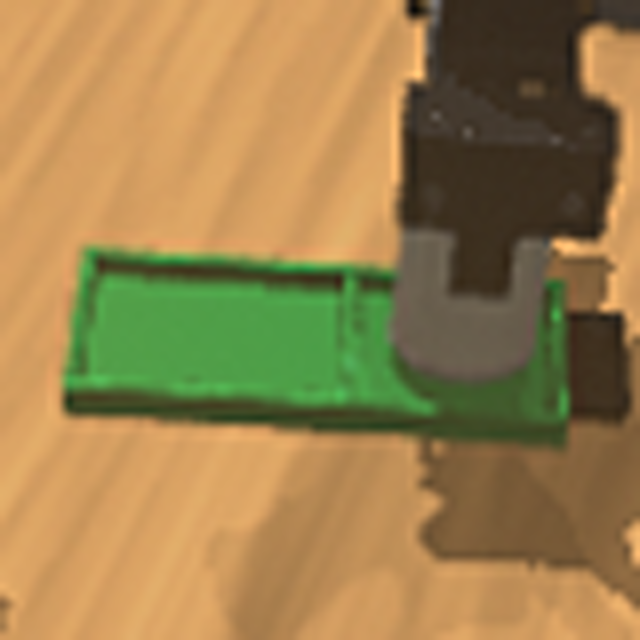

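View pics/b3.png

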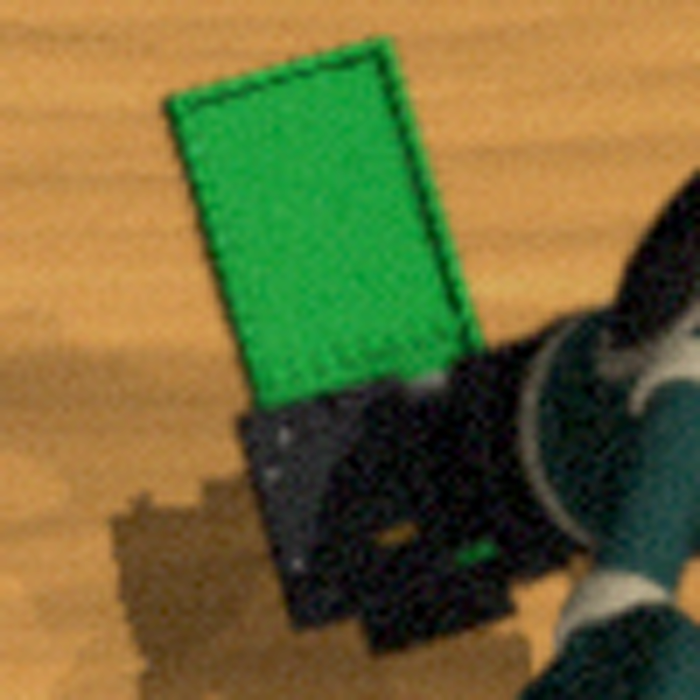

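Call:
step_arm(steps=[40,1,0,-5,0,40,1,0,-10,0,40,1,0,-13,0,40,1,0,-14.5,0,40,1,0,-14.5,0])

```text
t: 5.92
tcp_pos: [0.4677, -0.3213, 0.0368]
orientation: [0.992, 0.125, 0.004, 0.002]
ft_force: [-0.5, -0.6, -3.6]
finger_gap: 0.0557
```

Call:
step_arm(steps=[40,0,0,-0.5,0,40,0,0,-1,0,40,0,0,-1,0,40,0,0,-1,0,40,0,0,-1,0])

```text
t: 6.33
tcp_pos: [0.4678, -0.3214, 0.0359]
orientation: [0.992, 0.125, 0.004, 0.002]
ft_force: [-0.1, 0.1, -2.3]
finger_gap: 0.0551
```

Call:
step_arm(steps=[40,0,0,-1,0,40,0,0,-2,0,40,0,0,-2,0,40,0,0,-2,0,40,0,0,-2,0])

```text
t: 6.75
tcp_pos: [0.4682, -0.3215, 0.0343]
orientation: [0.992, 0.125, 0.005, 0.002]
ft_force: [0.9, 1.0, 1.3]
finger_gap: 0.0554
```

Call:
step_arm(steps=[60,0,0,0,0,66,0,0,0,0,75,0,0,0,0,75,0,0,0,0,75,0,0,0,0])

```text
t: 7.17
tcp_pos: [0.4682, -0.3216, 0.0343]
orientation: [0.992, 0.125, 0.005, 0.002]
ft_force: [-0.0, -1.1, 0.5]
finger_gap: 0.0748
```

Call:
step_arm(steps=[75,0,0,25,0,75,0,0,60,0,75,0,0,100,0,75,0,0,140,0,75,0,0,140,0])

```text
t: 7.58
tcp_pos: [0.4729, -0.3252, 0.1841]
orientation: [0.992, 0.125, 0.01, 0.008]
ft_force: [1.9, 0.1, 1.1]
finger_gap: 0.0749
```

Call:
step_arm(steps=[88,148,327,-5,-0.15,88,148,327,-5,-0.15,88,148,327,-5,-0.15,88,148,327,-5,-0.15,88,148,327,-5,-0.15])

```text
t: 8.0
tcp_pos: [0.5559, -0.1352, 0.1771]
orientation: [0.999, 0.05, 0.01, 0.009]
ft_force: [0.7, -0.8, -0.4]
finger_gap: 0.0878
```

Call:
step_arm(steps=[88,64,140,0,0,88,64,140,0,0,88,64,140,0,0,88,64,140,0,0,88,64,140,0,0])

```text
t: 8.42
tcp_pos: [0.6219, 0.0101, 0.177]
orientation: [0.999, 0.052, 0.011, 0.008]
ft_force: [0.0, 0.0, -0.3]
finger_gap: 0.0883
```

Run:
```python
from look import *
f=look("side","c1",(256,130),100,4);s=arm.sense();print(s["tcp_pos"],s["orientation"],s["ft_force"],s["finger_gap"])
f=look("top","c2",(340,200),100,4,1.6)
```

```text
[0.62073684 0.00753976 0.17672272] [0.99855419 0.05215694 0.00986904 0.00847292] [-0.33726415 -0.32832984  0.1361654 ] 0.08830741761521517
```

View pics/c1.png

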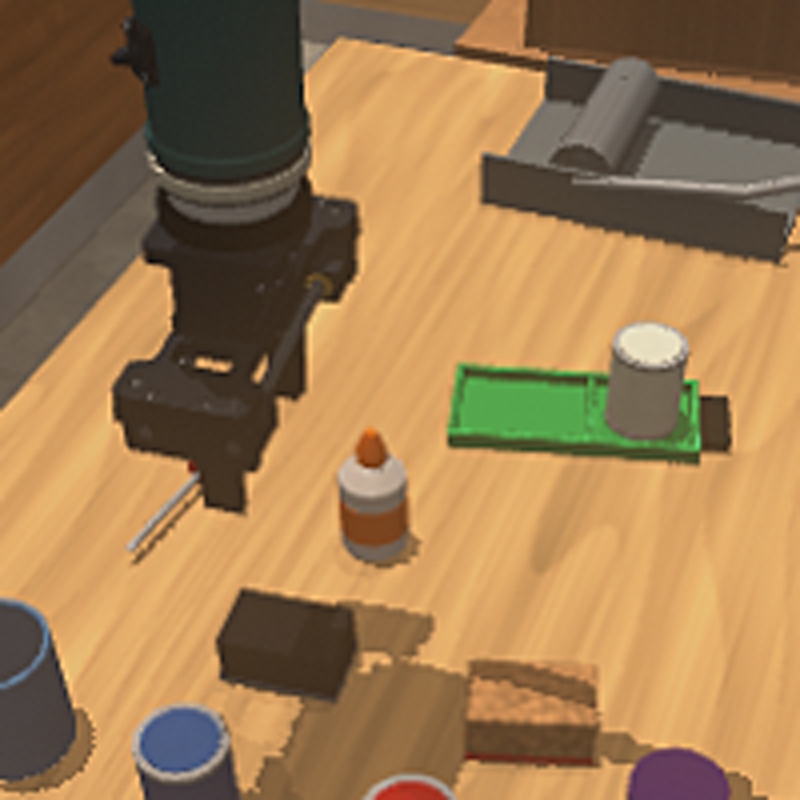

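View pics/c2.png

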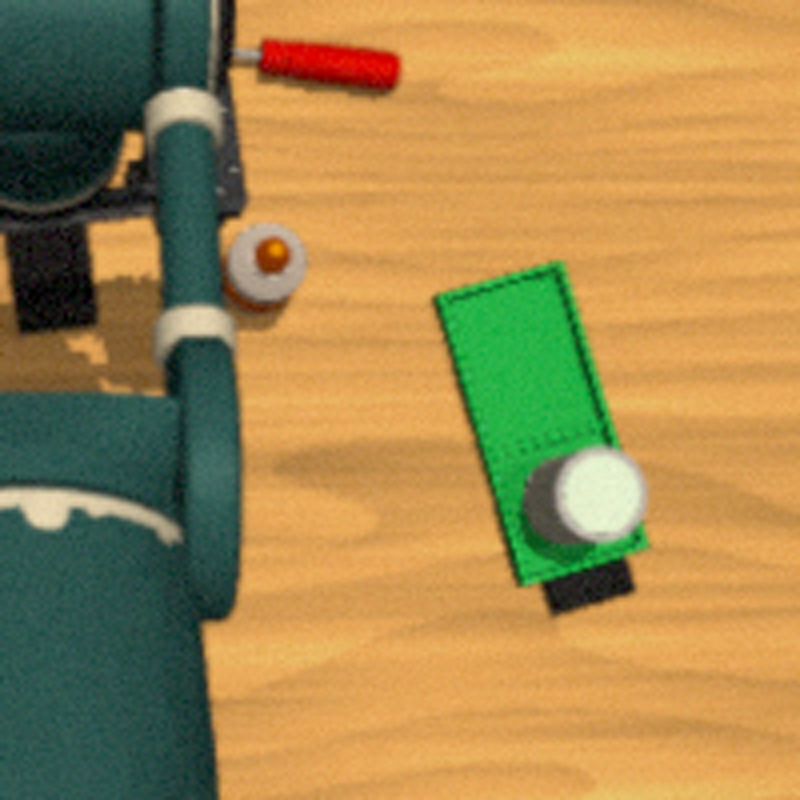

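White tin is standing in the tab-side compartment. Next, the black block.

Call:
step_arm(steps=[88,-1.5,-5,0,0,88,-1.5,-5,0,0,88,-1.5,-5,-35,0,88,-1.5,-5,-70,0,88,-1.5,-5,-105,0])

```text
t: 8.93
tcp_pos: [0.619, -0.0012, 0.0719]
orientation: [0.999, 0.05, 0.011, 0.009]
ft_force: [0.6, 0.7, 0.4]
finger_gap: 0.088
```

Call:
step_arm(steps=[88,0,0,-4,0,88,0,0,-6,0,88,0,0,-6,0,88,0,0,-6,0,88,0,0,-6,0])

```text
t: 9.35
tcp_pos: [0.6212, -0.0016, 0.0689]
orientation: [0.999, 0.05, 0.013, 0.009]
ft_force: [0.0, -0.2, -0.2]
finger_gap: 0.0879
```

Run:
```python
from look import *
f=look("side","c3",(225,175),40,9);s=arm.sense();print(s["tcp_pos"],s["orientation"],s["ft_force"],s["finger_gap"])
```

```text
[ 0.62106958 -0.00149691  0.06867185] [0.99862294 0.04989057 0.01330109 0.00928659] [0.47163265 0.14916985 0.11752734] 0.08797812888732394
```

View pics/c3.png

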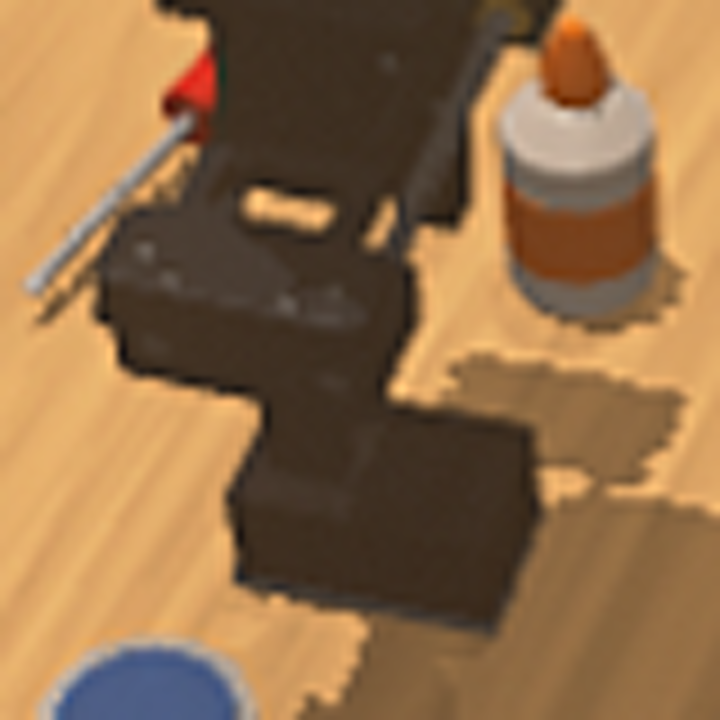

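```bash
cat > pg.py <<'E'
from look import *
from scipy.spatial.transform import Rotation as Ro
def tips(f,s=None):
    s=s or arm.sense();R=Ro.from_quat(s["orientation"]).as_matrix();p=s["tcp_pos"];g=s["finger_gap"]/2
    P=[p+R@np.array([x,sy*(g+d),.011]) for sy in(-1,1) for d in(0,.0175) for x in(-.009,.009)]
    return proj(f,P)
E
python3 - <<'E'
from pg import *
f=look("side","c3b",(225,175),40,9)
print(((tips(f)-[185,135])*9).round(0).tolist())
from fit import *
print(((hull(f,M["block"],(.619,.0025,.1))-[185,135])*9).round(0).tolist())
E
```

```text
[[361.0, 523.0], [299.0, 509.0], [340.0, 570.0], [278.0, 556.0], [459.0, 299.0], [400.0, 287.0], [477.0, 257.0], [419.0, 245.0]]
[[550.0, 510.0], [500.0, 636.0], [240.0, 581.0], [224.0, 490.0], [284.0, 367.0], [545.0, 418.0]]
```

Call:
step_arm(steps=[88,-2,4,0,0,88,-2,4,-15,0,88,-2,4,-30,0,88,-2,4,-45,0,88,-2,4,-45,0])

```text
t: 9.87
tcp_pos: [0.6164, 0.0032, 0.0209]
orientation: [0.999, 0.05, 0.011, 0.009]
ft_force: [-1.6, -0.5, -0.7]
finger_gap: 0.0881
```

Call:
step_arm(steps=[70,0,0,0,0,60,0,0,0,0,35,0,0,0,0,35,0,0,0,0,35,0,0,0,0])

```text
t: 10.28
tcp_pos: [0.6172, 0.0032, 0.0219]
orientation: [0.999, 0.05, 0.012, 0.009]
ft_force: [-0.1, 0.1, -0.2]
finger_gap: 0.0565
```

Run:
```python
from pg import *
f=look("side","c4",(225,175),40,9);s=arm.sense();print(s["tcp_pos"],s["orientation"],s["ft_force"],s["finger_gap"])
```

```text
[0.61702176 0.00313327 0.0216974 ] [0.99863076 0.05023067 0.011415   0.00912029] [-0.67444969 -0.37624118  1.65023783] 0.05299867510149297
```

View pics/c4.png

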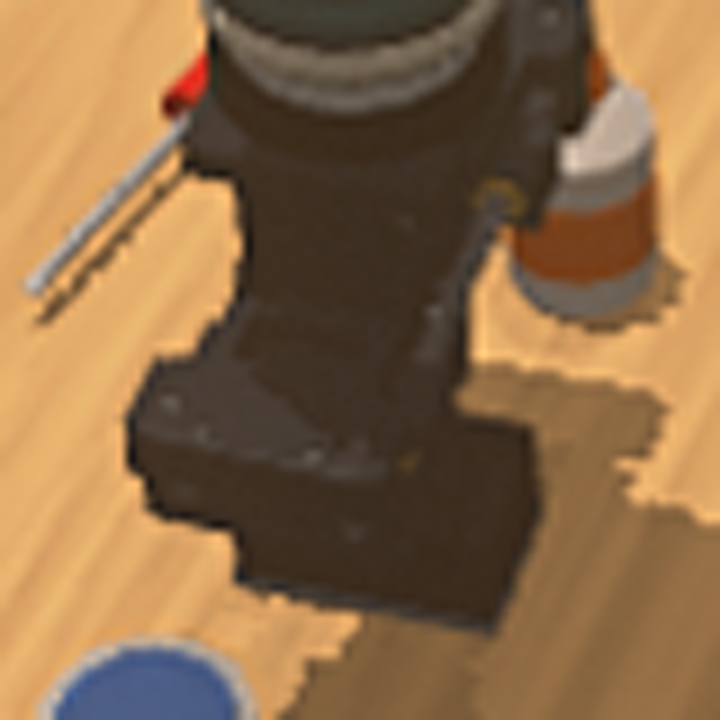

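Call:
step_arm(steps=[35,0,0,0,0,35,0,0,0,0,35,0,0,0,0,35,0,0,2,0,35,0,0,4,0])

```text
t: 10.75
tcp_pos: [0.6168, 0.003, 0.0257]
orientation: [0.999, 0.05, 0.011, 0.009]
ft_force: [-0.2, -1.1, 0.7]
finger_gap: 0.0349
```

Call:
step_arm(steps=[35,0,0,25,0,35,0,0,60,0,35,0,0,90,0,35,0,0,105,0,35,0,0,110,0])

```text
t: 11.17
tcp_pos: [0.6196, 0.0028, 0.1402]
orientation: [0.999, 0.05, 0.015, 0.01]
ft_force: [0.2, 0.5, 0.6]
finger_gap: 0.0353
```

Run:
```python
from pg import *
f=look("side","c5",(225,165),50,8);s=arm.sense();print(s["tcp_pos"],s["orientation"],s["ft_force"],s["finger_gap"])
```

```text
[0.61893043 0.00285039 0.13918566] [0.99859177 0.05027504 0.01400004 0.00953359] [0.51139712 0.00758316 0.91992534] 0.03509804473365317
```

View pics/c5.png

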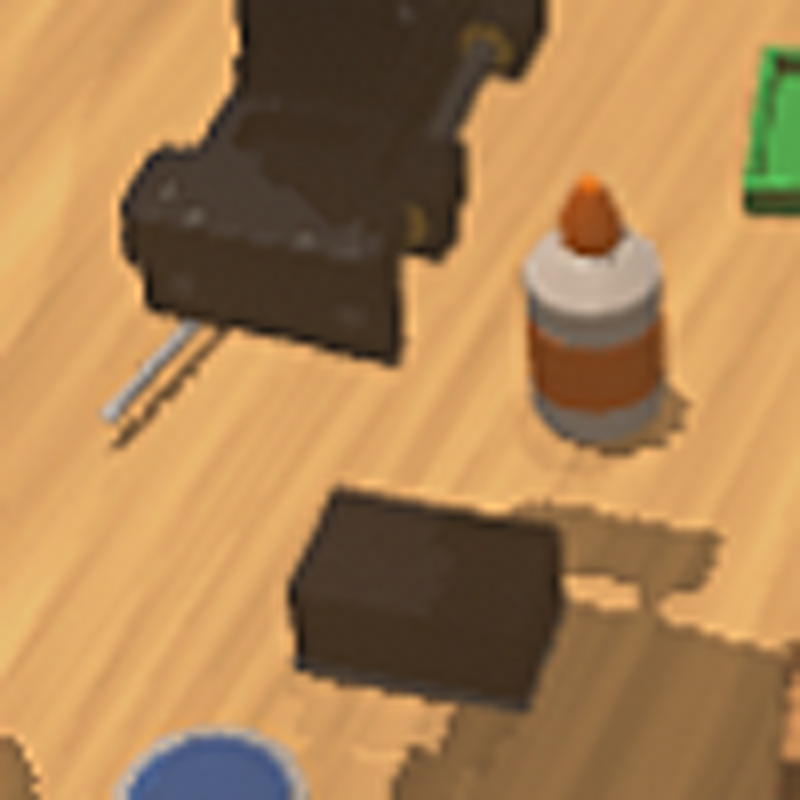

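The fingers closed above the block: the gap is 35 mm and the block has not moved. So the real fingertips sit about 30 mm higher than the nominal TCP geometry says, which matches what I saw in the side view. I'll reopen, settle, then calibrate the tip height from pictures.

Call:
step_arm(steps=[88,0,0,0,0,88,0,0,0,0,88,0,0,0,0,88,0,0,0,0,88,0,0,0,0])

```text
t: 11.63
tcp_pos: [0.618, 0.0029, 0.1377]
orientation: [0.999, 0.05, 0.013, 0.009]
ft_force: [0.4, -0.6, -0.4]
finger_gap: 0.0663
```

Run:
```python
from pg import *
f=look("side","c6",(225,155),40,10);s=arm.sense();print(s["tcp_pos"],s["orientation"],s["ft_force"],s["finger_gap"],s["q"])
print(((tips(f)-[185,115])*10).round(0).tolist())
s2=dict(s);s2["tcp_pos"]=s["tcp_pos"]+[0,0,.03]
print(((tips(f,s2)-[185,115])*10).round(0).tolist())
```

```text
[0.61821205 0.00284585 0.13793502] [0.99860778 0.05025025 0.01296047 0.00945723] [ 0.6792564  -0.20521583  0.36519088] 0.07011316154212531 [-0.02589039  0.20389898  1.83570118 -0.01919989  1.07478081  1.4532583 ]
[[392.0, 571.0], [319.0, 556.0], [368.0, 625.0], [294.0, 609.0], [485.0, 369.0], [416.0, 355.0], [507.0, 322.0], [438.0, 309.0]]
[[382.0, 478.0], [307.0, 463.0], [356.0, 532.0], [281.0, 516.0], [478.0, 276.0], [406.0, 262.0], [500.0, 229.0], [429.0, 215.0]]
```

View pics/c6.png

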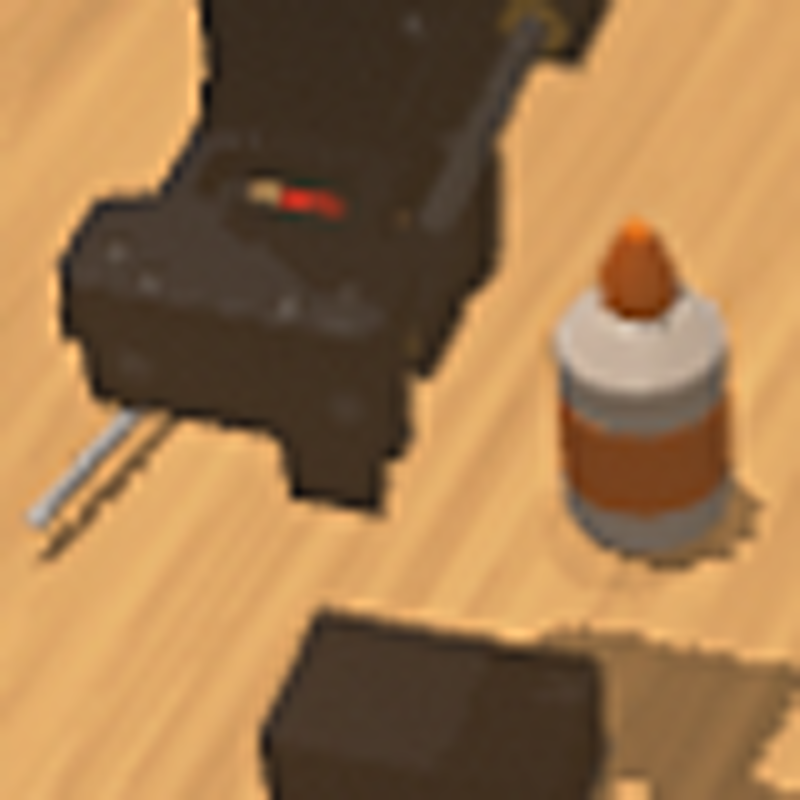

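Call:
step_arm(steps=[88,4,0,-30,0,88,4,0,-60,0,88,4,0,-90,0,88,4,0,-115,0,88,4,0,-115,0])

```text
t: 12.1
tcp_pos: [0.6166, 0.003, 0.0163]
orientation: [0.999, 0.05, 0.007, 0.009]
ft_force: [-1.2, -0.1, -0.9]
finger_gap: 0.0881
```

Call:
step_arm(steps=[88,0,0,-5,0,88,0,0,-10,0,88,0,0,-15,0,88,0,0,-18,0,88,0,0,-18,0])

```text
t: 12.52
tcp_pos: [0.6171, 0.003, -0.0012]
orientation: [0.999, 0.05, 0.008, 0.009]
ft_force: [-0.6, 0.3, -1.2]
finger_gap: 0.0879
```

Run:
```python
from pg import *
f=look("side","c7",(225,175),40,10);s=arm.sense();print(s["tcp_pos"],s["orientation"],s["ft_force"],s["finger_gap"])
```

```text
[ 0.61719201  0.00297609 -0.0009717 ] [0.9986625  0.05031529 0.0077109  0.00906244] [-0.49488867 -0.29244974 -0.65504355] 0.0880650732704132
```

View pics/c7.png

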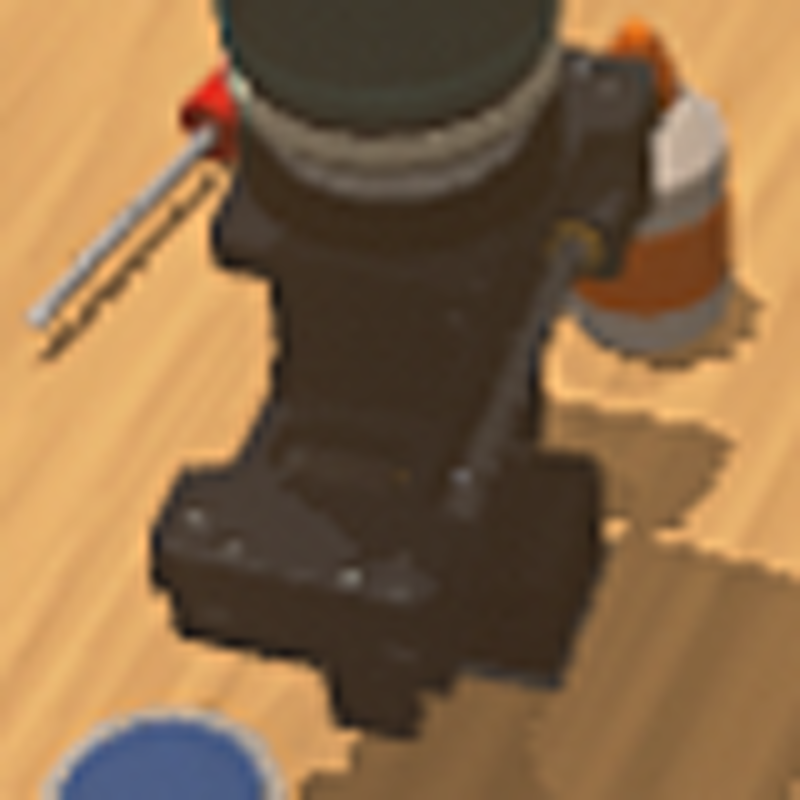

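Run:
```python
from h import *
import pickle
S=pickle.load(open("side.pkl","rb"))
for z in(0,.01,.015,.02,.025,.03,.04): print(z,ray(S,[[222.8,208]],z)[0].round(4))
```

```text
0 [0.6166 0.0468 0.    ]
0.01 [0.6125 0.0538 0.01  ]
0.015 [0.6104 0.0574 0.015 ]
0.02 [0.6083 0.0609 0.02  ]
0.025 [0.6062 0.0644 0.025 ]
0.03 [0.6041 0.0679 0.03  ]
0.04 [0.5999 0.0749 0.04  ]
```

Call:
step_arm(steps=[88,3,0,-3,0,88,3,0,-5,0,88,3,0,-5,0,70,3,0,-5,0,60,3,0,-5,0])

```text
t: 12.98
tcp_pos: [0.6203, 0.003, -0.0059]
orientation: [0.999, 0.05, 0.008, 0.009]
ft_force: [-0.3, 0.6, -0.3]
finger_gap: 0.0769
```

Call:
step_arm(steps=[35,0,0,0,0,35,0,0,0,0,35,0,0,0,0,35,0,0,0,0,35,0,0,0,0])

```text
t: 13.4
tcp_pos: [0.6204, 0.0028, -0.0057]
orientation: [0.999, 0.05, 0.008, 0.009]
ft_force: [-0.0, -1.1, 1.5]
finger_gap: 0.0496
```

Call:
step_arm(steps=[35,0,0,0,0,35,0,0,0,0,35,0,0,2,0,35,0,0,4,0,35,0,0,4,0])

```text
t: 13.82
tcp_pos: [0.6203, 0.0029, -0.0016]
orientation: [0.999, 0.05, 0.008, 0.009]
ft_force: [1.5, -0.9, -1.5]
finger_gap: 0.0499
```

Call:
step_arm(steps=[35,0,0,30,0,35,0,0,65,0,35,0,0,95,0,35,0,0,110,0,35,0,0,110,0])

```text
t: 14.23
tcp_pos: [0.624, 0.003, 0.1137]
orientation: [0.999, 0.05, 0.012, 0.009]
ft_force: [1.1, -1.0, -2.0]
finger_gap: 0.0497
```

Call:
step_arm(steps=[35,0,0,10,0.0,35,0,0,10,0,35,0,0,10,0,35,0,0,10,0,35,0,0,10,0])

```text
t: 14.65
tcp_pos: [0.6228, 0.003, 0.1219]
orientation: [0.999, 0.05, 0.011, 0.009]
ft_force: [0.6, -0.8, -2.1]
finger_gap: 0.0497
```

Run:
```python
from pg import *
f=look("side","d1",(235,145),50,8);s=arm.sense();print(s["tcp_pos"],s["orientation"],s["ft_force"],s["finger_gap"])
```

```text
[0.6229075  0.00297759 0.12201435] [0.99862896 0.05032788 0.01099807 0.009292  ] [-0.21076859  0.34912306 -0.88573596] 0.04975623919112883
```

View pics/d1.png

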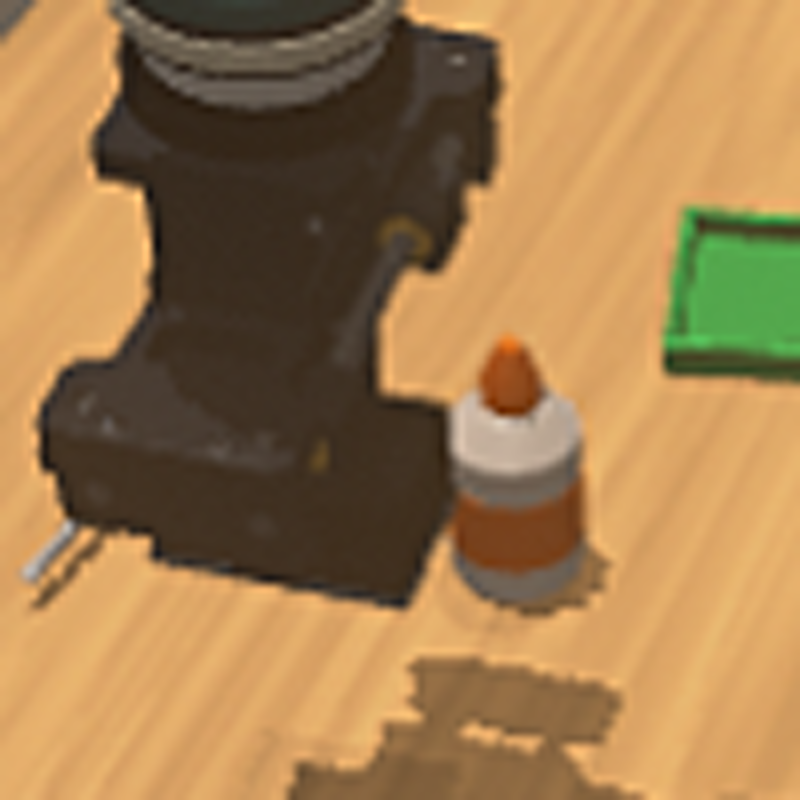

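Call:
step_arm(steps=[35,0,0,40,0,35,-12,-60,40,0.03,35,-24,-110,40,0.07,35,-32,-150,40,0.1,35,-41,-190,40,0.15])

```text
t: 15.12
tcp_pos: [0.5871, -0.161, 0.1615]
orientation: [0.992, 0.127, 0.011, 0.008]
ft_force: [0.6, -1.0, -2.8]
finger_gap: 0.0501
```

Call:
step_arm(steps=[35,-12,-60,0,0.02,35,-23,-120,0,0.02,35,-26,-135,0,0.02,35,-26,-135,0,0.02,35,-26,-135,0,0.02])

```text
t: 15.53
tcp_pos: [0.5597, -0.2997, 0.1605]
orientation: [0.991, 0.134, 0.011, 0.008]
ft_force: [0.3, 0.4, -2.4]
finger_gap: 0.0496
```

Call:
step_arm(steps=[35,0,0,0,0,35,0,0,0,0,35,0,0,0,0,35,0,0,0,0,35,0,0,0,0])

```text
t: 15.95
tcp_pos: [0.5601, -0.2983, 0.1605]
orientation: [0.991, 0.135, 0.011, 0.008]
ft_force: [0.8, -1.0, -1.9]
finger_gap: 0.0497
```

Call:
step_arm(steps=[35,-1,0.5,-35,-0.02,35,-1,0.5,-70,-0.02,35,-1,0.5,-105,-0.02,35,-1,0.5,-128,-0.02,35,-1,0.5,-128,-0.02])

```text
t: 16.37
tcp_pos: [0.5547, -0.2942, 0.0261]
orientation: [0.992, 0.126, 0.006, 0.005]
ft_force: [-1.0, 0.3, -2.9]
finger_gap: 0.0497
```

Run:
```python
from pg import *
f=look("side","d2",(300,130),40,9);s=arm.sense();print(s["tcp_pos"],s["orientation"],s["ft_force"],s["finger_gap"])
```

```text
[ 0.5565488  -0.29542255  0.02916057] [0.99201735 0.12571485 0.00776615 0.00608542] [ 0.01227565  0.11340788 -1.40595355] 0.050064591404139436
```

View pics/d2.png

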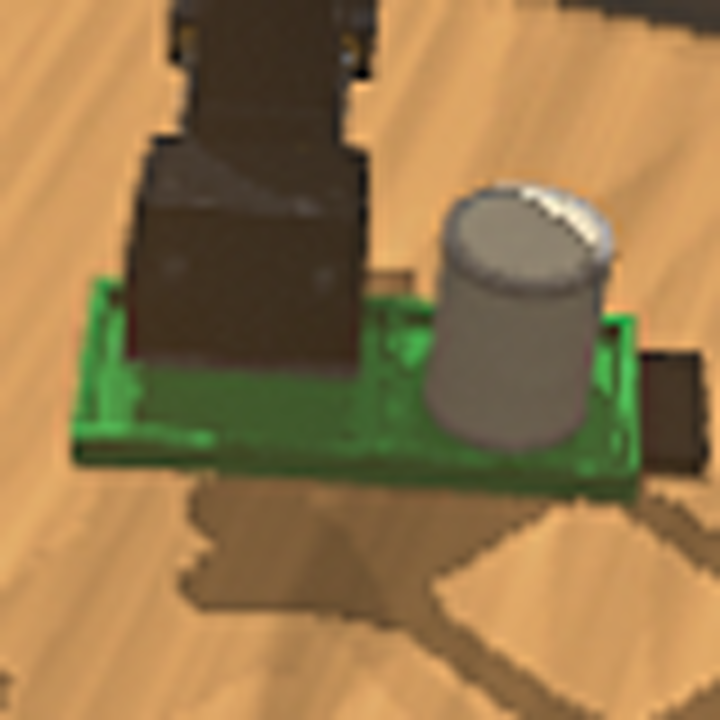

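Call:
step_arm(steps=[35,2,-2,-8,0,35,2,-2,-16,0,35,2,-2,-23,0,35,2,-2,-28,0,35,2,-2,-28,0])

```text
t: 16.83
tcp_pos: [0.5582, -0.2972, 0.0005]
orientation: [0.992, 0.126, 0.007, 0.006]
ft_force: [0.3, 0.7, -2.8]
finger_gap: 0.0497
```

Call:
step_arm(steps=[35,0,0,-1,0,35,0,0,-2,0,35,0,0,-2,0,35,0,0,-2,0,35,0,0,-2,0])

```text
t: 17.25
tcp_pos: [0.5584, -0.2973, -0.0012]
orientation: [0.992, 0.126, 0.008, 0.006]
ft_force: [0.8, 1.1, -2.3]
finger_gap: 0.0498
```

Call:
step_arm(steps=[35,0,0,-1,0,35,0,0,-1.5,0,35,0,0,-1.5,0,35,0,0,-1.5,0,35,0,0,-1.5,0])

```text
t: 17.67
tcp_pos: [0.5586, -0.2975, -0.0017]
orientation: [0.992, 0.126, 0.008, 0.006]
ft_force: [-2.1, 2.1, 5.8]
finger_gap: 0.0502
```

Call:
step_arm(steps=[55,0,0,0,0,60,0,0,0,0,66,0,0,0,0,70,0,0,0,0,70,0,0,0,0])

```text
t: 18.08
tcp_pos: [0.5587, -0.2975, -0.0018]
orientation: [0.992, 0.126, 0.008, 0.006]
ft_force: [-0.3, -0.8, 1.0]
finger_gap: 0.0702
```

Call:
step_arm(steps=[70,0,0,20,0,70,0,0,55,0,70,0,0,90,0,70,0,0,110,0,70,0,0,110,0])

```text
t: 18.5
tcp_pos: [0.5625, -0.2998, 0.1147]
orientation: [0.992, 0.126, 0.012, 0.009]
ft_force: [0.3, -0.7, 0.5]
finger_gap: 0.0699
```

Run:
```python
from pg import *
f=look("side","d3",(300,130),40,9);s=arm.sense();print(s["tcp_pos"],s["orientation"],s["ft_force"],s["finger_gap"])
```

```text
[ 0.56106967 -0.29888706  0.11187115] [0.99197719 0.12570142 0.01059134 0.00826036] [-0.05725839  0.18224739 -0.7513611 ] 0.06984062663169477
```

View pics/d3.png

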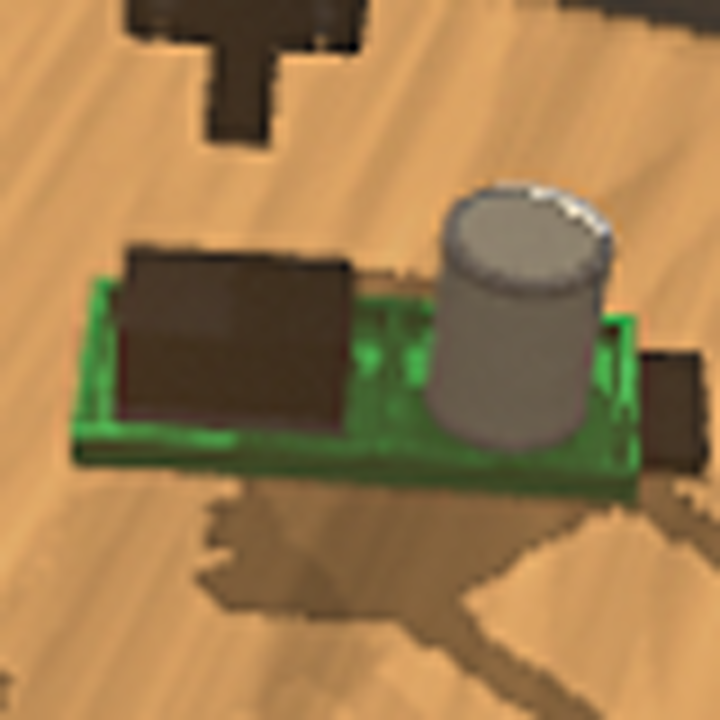

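The block lies flat in the far compartment and the white tin stands in the tab compartment. Now the red tin.

Call:
step_arm(steps=[88,0,0,40,0,88,-6,30,60,0,88,-13,70,60,-0.01,88,-20,110,60,-0.01,88,-28,150,60,-0.01])

```text
t: 18.97
tcp_pos: [0.5319, -0.1476, 0.1705]
orientation: [0.993, 0.12, 0.01, 0.008]
ft_force: [0.1, 0.2, -1.2]
finger_gap: 0.0881
```

Call:
step_arm(steps=[88,-55,320,0,0,88,-55,320,0,0,88,-55,320,0,0,88,-55,320,0,0,88,-55,320,0,0])

```text
t: 19.38
tcp_pos: [0.4951, 0.0579, 0.1689]
orientation: [0.993, 0.12, 0.008, 0.008]
ft_force: [-0.2, 0.1, 0.4]
finger_gap: 0.0877
```

Run:
```python
from pg import *
s=arm.sense();print(s["tcp_pos"],s["orientation"],s["q"])
```

```text
[0.49512719 0.05794943 0.16891923] [0.99273319 0.11979866 0.00829063 0.007769  ] [ 0.07719818 -0.04431588  2.04276326 -0.01640926  1.12596362  1.41473866]
```

Call:
step_arm(steps=[88,-8,35,0,0,88,-8,70,0,0,88,-8,75,0,0,88,-8,75,-20,0,88,-8,75,-40,0])

```text
t: 19.8
tcp_pos: [0.4875, 0.1338, 0.1283]
orientation: [0.993, 0.121, 0.009, 0.008]
ft_force: [0.3, 0.2, 0.5]
finger_gap: 0.0881
```

Run:
```python
from pg import *
f=look("side","e1",(258,215),50,8);s=arm.sense();print(s["tcp_pos"],s["orientation"],s["ft_force"],s["finger_gap"])
```

```text
[0.48358953 0.13234749 0.12298904] [0.99266218 0.12055271 0.00437009 0.00835166] [-1.74214326 -0.24086972 -2.84420403] 0.08777921100196936
```

View pics/e1.png

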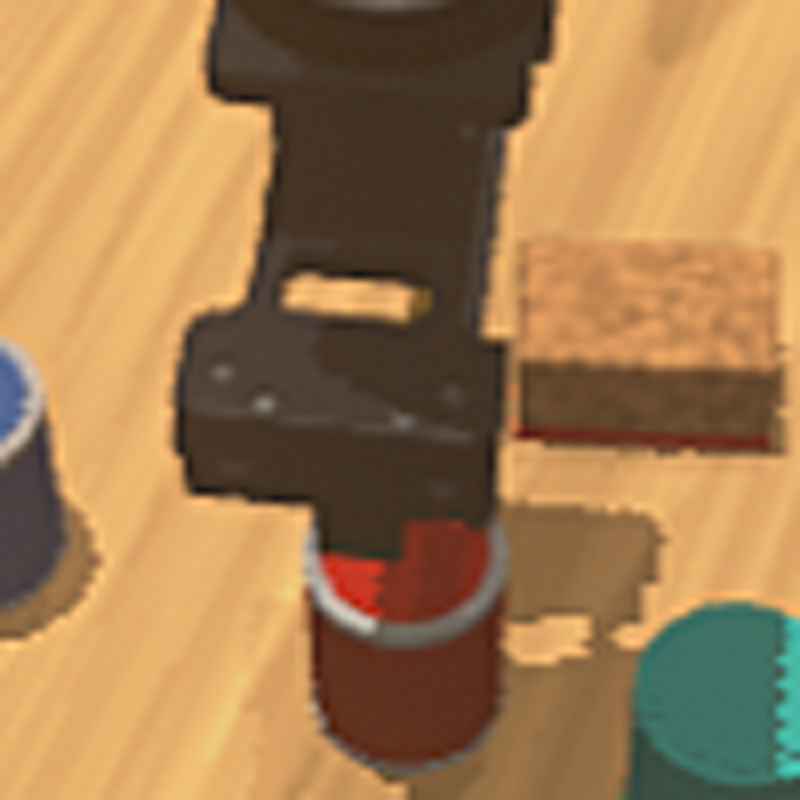

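The gripper is over the rimmed red tin at crop (405,590). Descending.

Call:
step_arm(steps=[88,2,0.5,-25,0,88,2,0.5,-50,0,88,2,0.5,-75,0,88,2,0.5,-95,0,88,2,0.5,-106,0])

```text
t: 20.27
tcp_pos: [0.4827, 0.1314, 0.0135]
orientation: [0.993, 0.12, 0.001, 0.009]
ft_force: [-0.2, -0.3, -0.1]
finger_gap: 0.0879
```

Call:
step_arm(steps=[70,0,0,0,0,60,0,0,0,0,40,0,0,0,0,40,0,0,0,0,40,0,0,0,0])

```text
t: 20.68
tcp_pos: [0.484, 0.1318, 0.015]
orientation: [0.993, 0.12, 0.003, 0.009]
ft_force: [-1.5, 3.0, 0.5]
finger_gap: 0.0571
```

Call:
step_arm(steps=[40,0,0,0,0,40,0,0,0,0,40,0,0,0,0,40,0,0,0,0,40,0,0,0,0])

```text
t: 21.1
tcp_pos: [0.4839, 0.1317, 0.015]
orientation: [0.993, 0.12, 0.003, 0.009]
ft_force: [-0.5, -0.8, -1.6]
finger_gap: 0.0554
```

Run:
```python
from pg import *
f=look("side","e2",(258,215),50,8);s=arm.sense();print(s["tcp_pos"],s["orientation"],s["ft_force"],s["finger_gap"])
```

```text
[0.48388084 0.13175982 0.01495625] [0.99270556 0.12023121 0.00247332 0.00860341] [-0.61346401 -0.99995531 -0.23458211] 0.05557266102274461
```

View pics/e2.png

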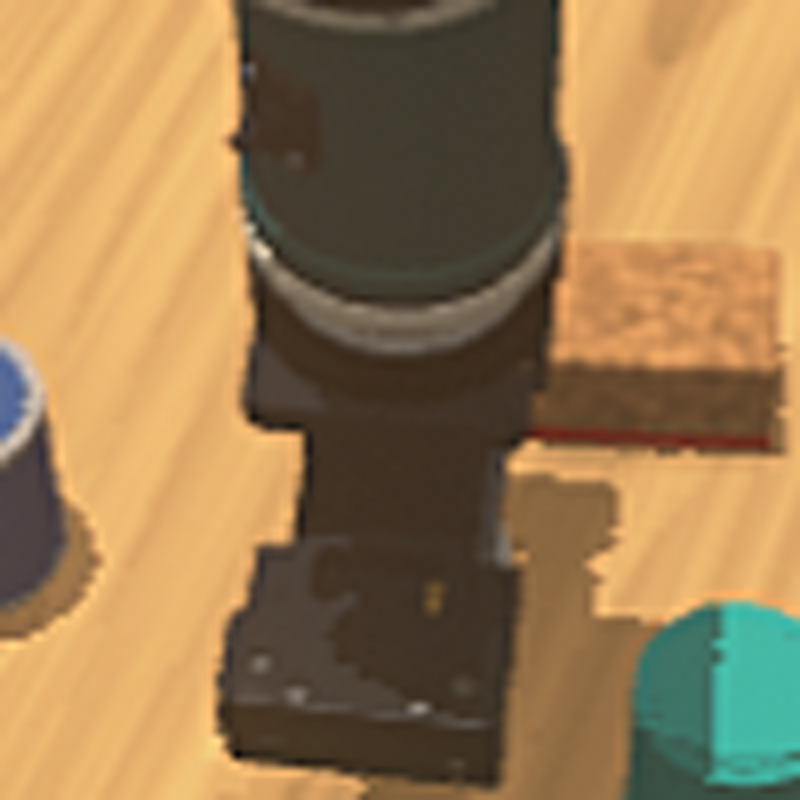

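Call:
step_arm(steps=[40,0,0,25,0,40,0,0,60,0,40,0,0,95,0,40,0,0,110,0,40,0,0,110,0])

```text
t: 21.57
tcp_pos: [0.4876, 0.1326, 0.1298]
orientation: [0.993, 0.12, 0.007, 0.008]
ft_force: [-0.2, -0.4, -2.4]
finger_gap: 0.0555
```

Call:
step_arm(steps=[40,20,35,0,0,40,40,70,0,0,40,60,105,0,0,40,80,140,0,0,40,100,174,0,0])

```text
t: 21.98
tcp_pos: [0.587, 0.3078, 0.1271]
orientation: [0.993, 0.12, 0.005, 0.009]
ft_force: [0.4, -0.3, -2.5]
finger_gap: 0.0558
```

Run:
```python
from pg import *
s=arm.sense();print(s["tcp_pos"],s["orientation"],s["ft_force"],s["finger_gap"])
```

```text
[0.58699387 0.30780062 0.12706233] [0.99269025 0.1202525  0.00549332 0.00867353] [ 0.38448636 -0.31816638 -2.54747914] 0.055780775597247215
```

Call:
step_arm(steps=[40,17.5,32,0,0,40,17.5,32,0,0,40,17.5,32,-20,0,40,17.5,32,-40,0,40,17.5,32,-60,0])

```text
t: 22.4
tcp_pos: [0.6032, 0.3393, 0.0639]
orientation: [0.993, 0.121, 0.004, 0.009]
ft_force: [-0.2, -0.7, -2.3]
finger_gap: 0.0552
```

Run:
```python
from pg import *
f=look("side","e3",(200,290),70,6);s=arm.sense();print(s["tcp_pos"],s["orientation"],s["ft_force"],s["finger_gap"])
```

```text
[0.59997577 0.33738911 0.05848405] [9.92666069e-01 1.20418672e-01 4.19077557e-04 1.06416271e-02] [-1.75074884 -1.04758609 -5.72089143] 0.055271971060090366
```

View pics/e3.png

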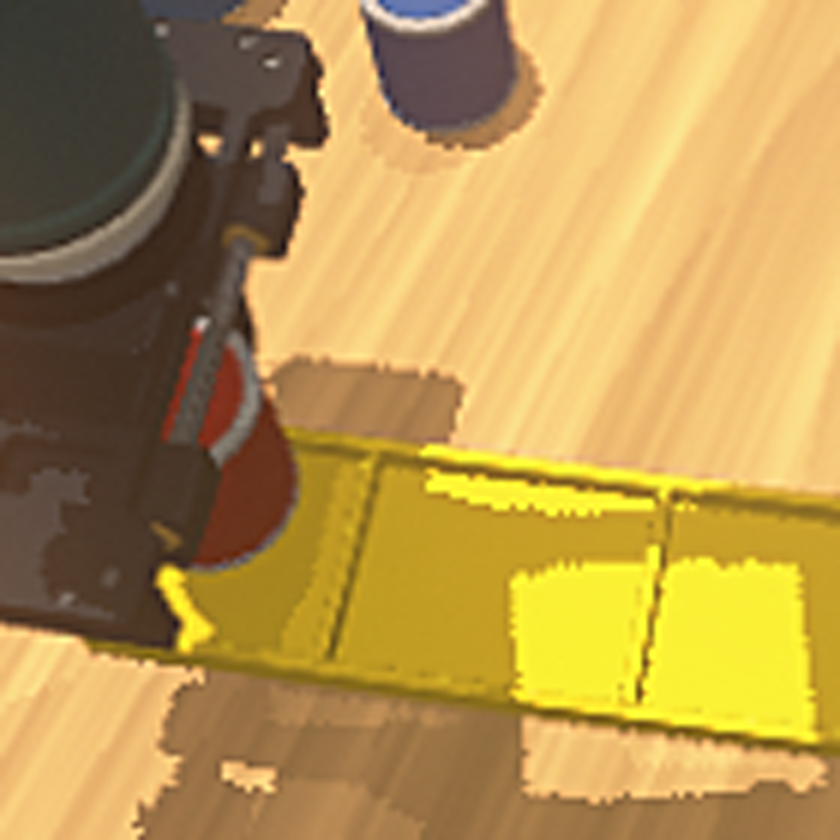

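Call:
step_arm(steps=[40,4.5,3,0,0,40,4.5,3,-8,0,40,4.5,3,-16,0,40,4.5,3,-22,0,40,4.5,3,-24,0])

```text
t: 22.87
tcp_pos: [0.6041, 0.3401, 0.0336]
orientation: [0.993, 0.12, -0.0, 0.011]
ft_force: [-0.6, 0.2, -2.3]
finger_gap: 0.0552
```

Run:
```python
from pg import *
s=arm.sense();print(s["tcp_pos"],s["orientation"],s["ft_force"],s["finger_gap"])
```

```text
[0.60414245 0.34009561 0.03364241] [ 9.92672639e-01  1.20352259e-01 -6.24785510e-06  1.07872746e-02] [-0.62885585  0.16249175 -2.27581342] 0.0552289953775574
```

Call:
step_arm(steps=[40,0.5,0,-5,0,40,0.5,0,-9,0,40,0.5,0,-13,0,40,0.5,0,-13,0,40,0.5,0,-13,0])

```text
t: 23.28
tcp_pos: [0.6045, 0.34, 0.0204]
orientation: [0.993, 0.12, -0.0, 0.011]
ft_force: [-0.1, -0.6, -2.9]
finger_gap: 0.0558
```

Call:
step_arm(steps=[40,0,0,-1,0,40,0,0,-2,0,40,0,0,-2,0,40,0,0,-2,0,40,0,0,-2,0])

```text
t: 23.7
tcp_pos: [0.6048, 0.3402, 0.0191]
orientation: [0.993, 0.12, 0.0, 0.011]
ft_force: [-1.1, -0.9, 0.9]
finger_gap: 0.0553
```

Call:
step_arm(steps=[60,0,0,-0.5,0,66,0,0,-0.5,0,75,0,0,-0.5,0,75,0,0,-0.5,0,75,0,0,-0.5,0])

```text
t: 24.12
tcp_pos: [0.6049, 0.3402, 0.0186]
orientation: [0.993, 0.12, 0.0, 0.011]
ft_force: [0.7, 0.4, 0.8]
finger_gap: 0.0749
```

Call:
step_arm(steps=[75,0,0,25,0,75,0,0,60,0,75,0,0,95,0,75,0,0,120,0,75,0,0,120,0])

```text
t: 24.53
tcp_pos: [0.6091, 0.3425, 0.1468]
orientation: [0.993, 0.12, 0.006, 0.008]
ft_force: [0.3, 1.2, 1.1]
finger_gap: 0.0751
```

Run:
```python
from pg import *
f=look("side","e4",(200,290),70,6);s=arm.sense();print(s["tcp_pos"],s["orientation"],s["ft_force"],s["finger_gap"])
```

```text
[0.60773341 0.34174116 0.1436748 ] [0.99268073 0.12034241 0.00434921 0.00915149] [-0.20296096  0.30724614  0.12079958] 0.07522602996294636
```

View pics/e4.png

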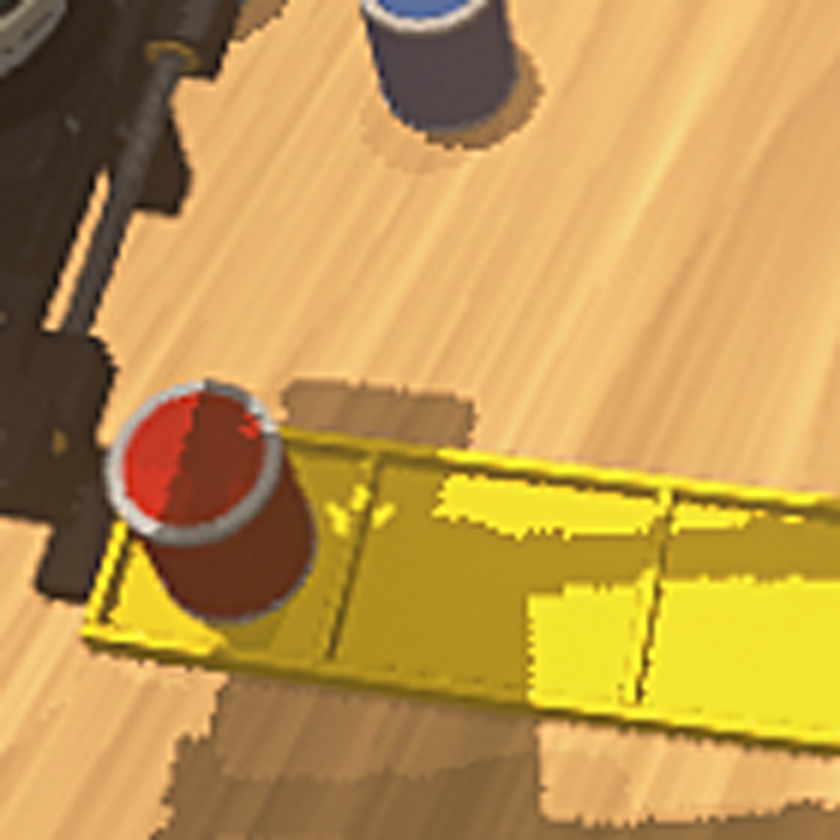

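Call:
step_arm(steps=[88,0,0,30,0.04,88,-15,-35,30,0.04,88,-31,-71,30,0.04,88,-47,-107,30,0.04,88,-63,-143,30,0.04])

```text
t: 25.0
tcp_pos: [0.5428, 0.1973, 0.1718]
orientation: [0.99, 0.141, 0.003, 0.009]
ft_force: [0.3, -0.3, 0.2]
finger_gap: 0.0879
```

Call:
step_arm(steps=[88,-88,-197,0,0,88,-88,-197,0,0,88,-88,-197,0,0,88,-88,-197,0,0,88,-88,-197,0,0])

```text
t: 25.42
tcp_pos: [0.4564, 0.0076, 0.1701]
orientation: [0.99, 0.141, 0.002, 0.009]
ft_force: [0.7, -0.7, 0.1]
finger_gap: 0.0878
```

Run:
```python
from pg import *
s=arm.sense();print(s["tcp_pos"],s["orientation"],s["ft_force"],s["finger_gap"])
```

```text
[0.45643404 0.00759143 0.17010673] [0.9899642  0.1410036  0.00191149 0.00923124] [ 0.72221215 -0.70834089  0.0916024 ] 0.08783900481440475
```

Call:
step_arm(steps=[88,1,-7.5,0,0,88,1,-7.5,-35,0,88,1,-7.5,-70,0,88,1,-7.5,-105,0,88,1,-7.5,-110,0])

```text
t: 25.83
tcp_pos: [0.4513, 0.0005, 0.0534]
orientation: [0.99, 0.141, -0.004, 0.008]
ft_force: [-1.2, -0.2, -0.7]
finger_gap: 0.0882
```

Call:
step_arm(steps=[88,0,0,0,0,88,0,0,-3,0,88,0,0,-3,0,88,0,0,-3,0,88,0,0,-3,0])

```text
t: 26.25
tcp_pos: [0.4531, 0.0005, 0.0522]
orientation: [0.99, 0.141, -0.002, 0.008]
ft_force: [0.8, -0.4, 0.0]
finger_gap: 0.0878
```

Run:
```python
from pg import *
f=look("side","f1",(285,190),50,8);s=arm.sense();print(s["tcp_pos"],s["orientation"],s["ft_force"],s["finger_gap"])
```

```text
[0.45285572 0.00051043 0.05205697] [ 0.98999041  0.14086756 -0.00260853  0.00827685] [ 0.74036466 -1.20151528 -0.19534184] 0.08761296636299934
```

View pics/f1.png

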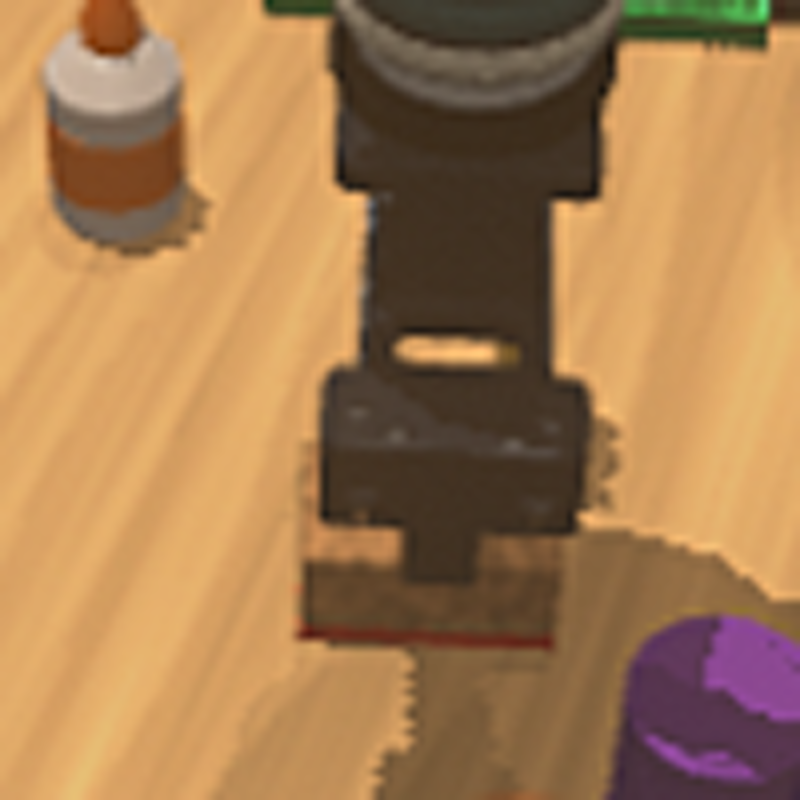

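Call:
step_arm(steps=[88,4,0,-15,0,88,4,0,-30,0,88,4,0,-44,0,88,4,0,-54,0,88,4,0,-57,0])

```text
t: 26.72
tcp_pos: [0.4562, 0.0006, -0.0058]
orientation: [0.99, 0.141, -0.003, 0.008]
ft_force: [-0.5, -0.0, -0.4]
finger_gap: 0.0879
```

Call:
step_arm(steps=[70,0,0,0,0,60,0,0,0,0,35,0,0,0,0,35,0,0,0,0,35,0,0,0,0])

```text
t: 27.13
tcp_pos: [0.4569, 0.0005, -0.0051]
orientation: [0.99, 0.141, -0.003, 0.008]
ft_force: [-0.4, -0.8, -0.4]
finger_gap: 0.0569
```

Call:
step_arm(steps=[35,0,0,0,0,35,0,0,0,0,35,0,0,0,0,35,0,0,0,0,35,0,0,0,0])

```text
t: 27.55
tcp_pos: [0.4572, 0.0005, -0.0048]
orientation: [0.99, 0.141, -0.002, 0.008]
ft_force: [0.5, -0.4, 4.1]
finger_gap: 0.05
```

Call:
step_arm(steps=[35,0,0,25,0,35,0,0,60,0,35,0,0,95,0,35,0,0,120,0,35,0,0,120,0])

```text
t: 27.97
tcp_pos: [0.4617, 0.0004, 0.121]
orientation: [0.99, 0.141, 0.003, 0.009]
ft_force: [1.5, -0.4, -0.2]
finger_gap: 0.05
```

Call:
step_arm(steps=[35,7,38,0,-0.045,35,15,78,0,-0.045,35,23,118,0,-0.045,35,31,158,0,-0.045,35,38,198,0,-0.045])

```text
t: 28.38
tcp_pos: [0.499, 0.1999, 0.1196]
orientation: [0.993, 0.118, 0.002, 0.01]
ft_force: [1.1, -0.1, -1.2]
finger_gap: 0.0501
```

Run:
```python
from pg import *
f=look("side","f2",(260,220),60,7);s=arm.sense();print(s["tcp_pos"],s["orientation"],s["ft_force"],s["finger_gap"])
```

```text
[0.50063797 0.20663936 0.12014727] [0.99281017 0.11944908 0.00362132 0.00683813] [ 2.25648137  5.43850504 -0.50530121] 0.05008385716634341
```

View pics/f2.png

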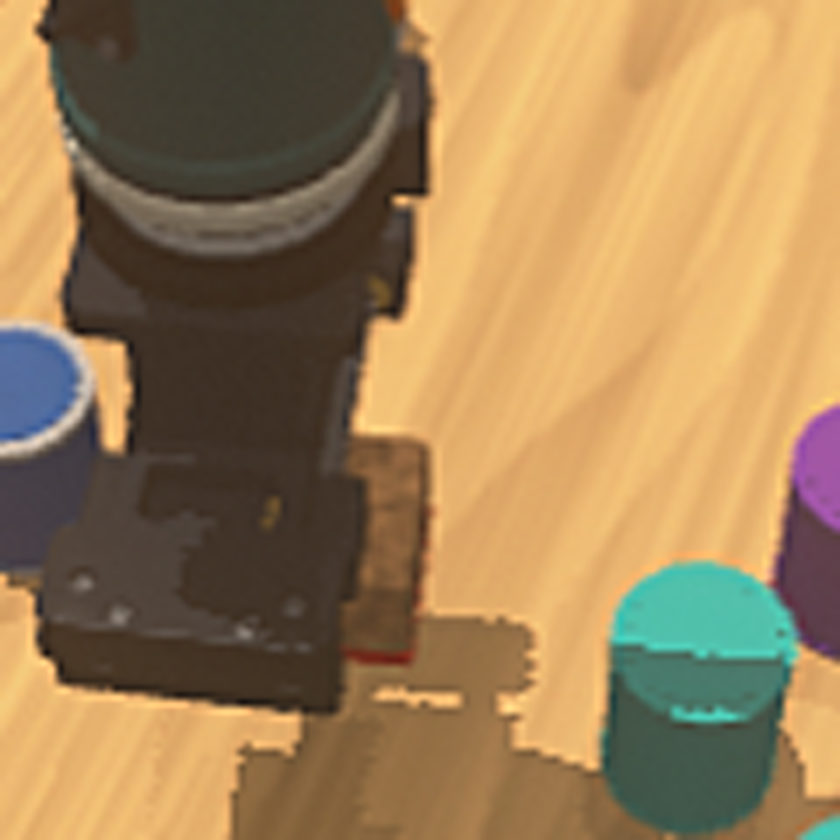

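Call:
step_arm(steps=[35,6,38,0,0,35,12,78,0,0,35,17,112,0,0,35,17,112,0,0,35,17,112,0,0])

```text
t: 28.85
tcp_pos: [0.5168, 0.3199, 0.1183]
orientation: [0.993, 0.121, 0.003, 0.007]
ft_force: [-0.2, 0.1, -2.6]
finger_gap: 0.0498
```

Run:
```python
from pg import *
s=arm.sense();print(s["tcp_pos"],s["orientation"],s["ft_force"],s["finger_gap"])
```

```text
[0.51676206 0.31986551 0.11829637] [0.99261409 0.12106552 0.00251067 0.00735532] [-0.18800316  0.07759972 -2.619704  ] 0.04976789248854866
```

Call:
step_arm(steps=[35,1,0,-25,-0.005,35,1,0,-50,-0.005,35,1,0,-75,-0.005,35,1,0,-95,-0.005,35,1,0,-95,-0.005])

```text
t: 29.27
tcp_pos: [0.513, 0.3155, 0.0174]
orientation: [0.993, 0.118, -0.003, 0.01]
ft_force: [-1.3, -0.4, -0.4]
finger_gap: 0.0498
```

Run:
```python
from pg import *
f=look("side","f3",(215,300),70,6);s=arm.sense();print(s["tcp_pos"],s["orientation"],s["ft_force"],s["finger_gap"])
```

```text
[0.51457473 0.31652154 0.01975374] [ 0.99297341  0.11798204 -0.00121277  0.00908688] [-0.20525988 -0.63017679 -0.99434229] 0.04955203553995223
```

View pics/f3.png

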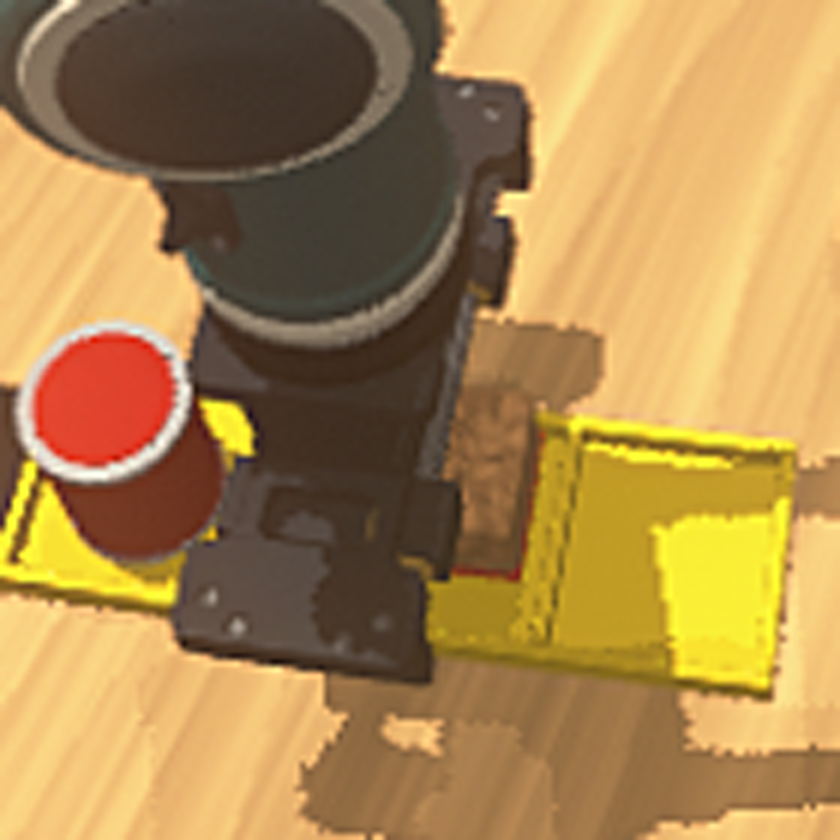

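Call:
step_arm(steps=[35,3,2.5,0,0,35,3,2.5,-6,0,35,3,2.5,-12,0,35,3,2.5,-17,0,35,3,2.5,-17,0])

```text
t: 29.73
tcp_pos: [0.5171, 0.3187, 0.0021]
orientation: [0.993, 0.118, -0.002, 0.009]
ft_force: [0.3, -1.1, -0.3]
finger_gap: 0.0499
```

Call:
step_arm(steps=[35,0,0,-1,0,35,0,0,-2,0,35,0,0,-2,0,35,0,0,-2,0,35,0,0,-2,0])

```text
t: 30.15
tcp_pos: [0.5173, 0.3189, 0.0003]
orientation: [0.993, 0.118, -0.001, 0.009]
ft_force: [0.5, 0.2, -0.4]
finger_gap: 0.0499
```

Call:
step_arm(steps=[35,0.5,0,-1,0,35,0.5,0,-1.5,0,35,0.5,0,-1.5,0,35,0.5,0,-1.5,0,35,0.5,0,-1.5,0])

```text
t: 30.57
tcp_pos: [0.5181, 0.3191, -0.0007]
orientation: [0.993, 0.118, -0.001, 0.009]
ft_force: [-0.2, 0.1, 3.3]
finger_gap: 0.0503
```

Contact. Releasing, lifting, and looking.

Call:
step_arm(steps=[55,0,0,0,0,60,0,0,0,0,66,0,0,0,0,70,0,0,0,0,70,0,0,0,0])

```text
t: 30.98
tcp_pos: [0.5179, 0.319, -0.0009]
orientation: [0.993, 0.118, -0.001, 0.009]
ft_force: [-0.4, 0.6, 0.7]
finger_gap: 0.07
```

Call:
step_arm(steps=[70,0,0,20,0,70,0,0,55,0,70,0,0,90,0,70,0,0,125,0,70,0,0,150,0])

```text
t: 31.4
tcp_pos: [0.5189, 0.3196, 0.1525]
orientation: [0.993, 0.118, 0.0, 0.008]
ft_force: [0.6, 0.0, 0.2]
finger_gap: 0.0699
```

Run:
```python
from pg import *
import pickle
f=look("side","g1",(215,300),70,6);s=arm.sense();print(s["tcp_pos"],s["orientation"],s["ft_force"],s["finger_gap"])
```

```text
[0.52176241 0.32116721 0.15789058] [0.9929756  0.11804928 0.00401495 0.00690722] [1.15205366 0.28701768 2.69738865] 0.07012490217987391
```

View pics/g1.png

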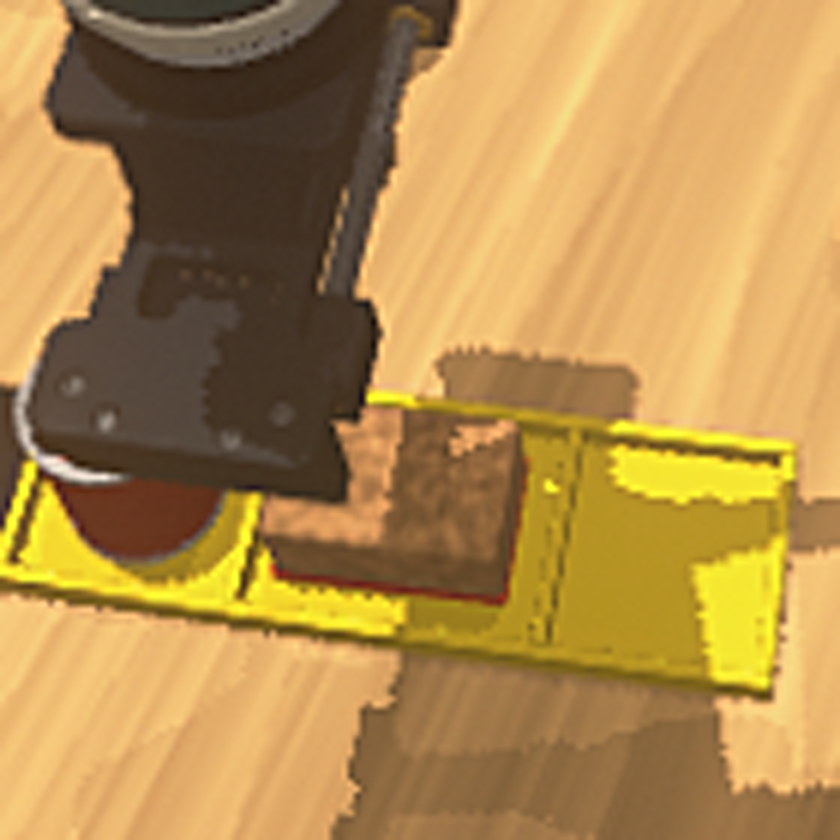

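Cork is in the middle compartment. Now the glue bottle.

Call:
step_arm(steps=[88,8,-39,10,0,88,16,-79,10,0,88,24,-119,10,0,88,32,-159,10,0,88,40,-199,10,0])

```text
t: 31.87
tcp_pos: [0.5617, 0.1205, 0.1679]
orientation: [0.993, 0.118, 0.004, 0.007]
ft_force: [0.6, 0.6, -0.1]
finger_gap: 0.0879
```

Call:
step_arm(steps=[88,49,-250,0,0,88,49,-250,0,0,88,49,-250,0,0,88,49,-250,0,0,88,49,-250,0,0])

```text
t: 32.28
tcp_pos: [0.6014, -0.0843, 0.1676]
orientation: [0.993, 0.118, 0.004, 0.007]
ft_force: [0.7, -0.5, -0.8]
finger_gap: 0.0876
```

Run:
```python
from pg import *
s=arm.sense();print(s["tcp_pos"],s["orientation"],s["ft_force"],s["finger_gap"])
```

```text
[ 0.60136792 -0.08434995  0.16758595] [0.99293582 0.11838071 0.00418919 0.00684949] [ 0.71541755 -0.5494592  -0.75503465] 0.08764391309927817
```

Call:
step_arm(steps=[88,10.5,-39.5,0,0,88,10.5,-39.5,0,0,88,10.5,-39.5,-15,0,88,10.5,-39.5,-35,0,88,10.5,-39.5,-50,0])

```text
t: 32.7
tcp_pos: [0.6115, -0.1241, 0.1163]
orientation: [0.993, 0.118, 0.004, 0.007]
ft_force: [-0.1, 0.4, 0.1]
finger_gap: 0.0881
```

Call:
step_arm(steps=[88,0,0,0,0,88,0,0,-10,0,88,0,0,-20,0,88,0,0,-25,0,88,0,0,-25,0])

```text
t: 33.12
tcp_pos: [0.6106, -0.1236, 0.09]
orientation: [0.993, 0.118, 0.003, 0.006]
ft_force: [-0.5, 0.8, 0.1]
finger_gap: 0.088
```

Run:
```python
from pg import *
f=look("side","h1",(250,145),45,9);s=arm.sense();print(s["tcp_pos"],s["orientation"],s["ft_force"],s["finger_gap"])
```

```text
[ 0.61109384 -0.12373979  0.09076774] [0.99298831 0.11798451 0.00345277 0.00647659] [-0.46928844  0.52054282 -0.01127424] 0.0878666159500846
```

View pics/h1.png

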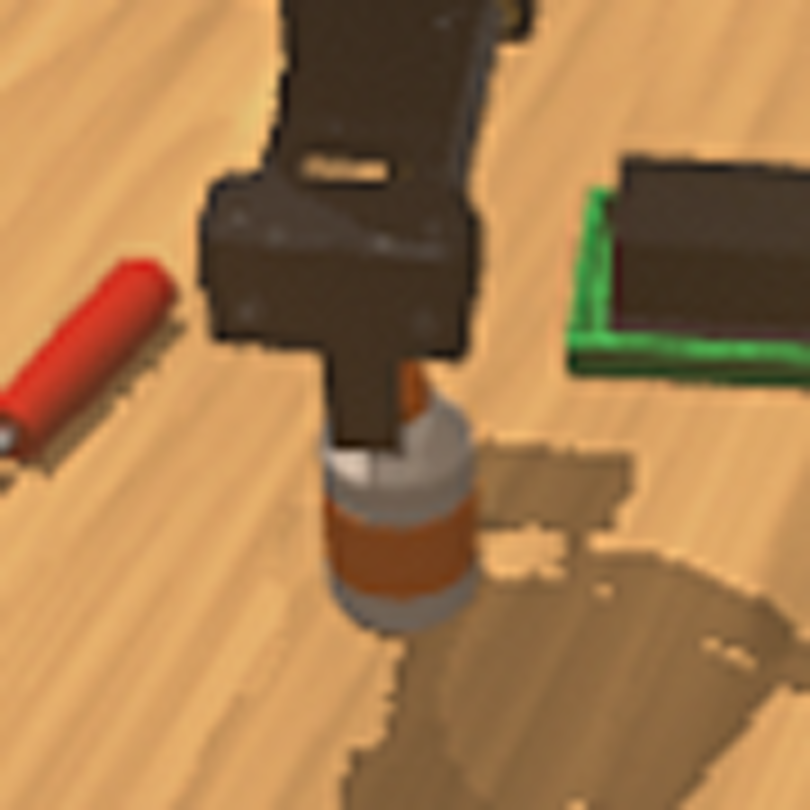

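Run:
```python
from pg import *
import pickle
f=pickle.load(open("side.pkl","rb"))
s=arm.sense()
for b in([0,0,.033],[-.004,0,.033]):
    s2=dict(s);s2["tcp_pos"]=s["tcp_pos"]+np.array(b);print(((tips(f,s2)-[205,100])*9).round(0)[:4].tolist())
    s2["tcp_pos"]=s2["tcp_pos"]-[0,0,.07];print(" low",((tips(f,s2)-[205,100])*9).round(0).tolist())
from fit import *
for p in((.609,-.124,0),(.605,-.122,0)): 
    h=(hull(f,M["glue"],p)-[205,100])*9;print(h.min(0),h.max(0),((proj(f,[[p[0],p[1],.1]])-[205,100])*9))
```

```text
[[399.0, 413.0], [336.0, 407.0], [390.0, 455.0], [326.0, 449.0]]
 low [[406.0, 589.0], [346.0, 584.0], [397.0, 631.0], [337.0, 625.0], [446.0, 393.0], [390.0, 389.0], [454.0, 357.0], [398.0, 352.0]]
[[412.0, 416.0], [349.0, 411.0], [403.0, 458.0], [339.0, 453.0]]
 low [[418.0, 592.0], [358.0, 587.0], [409.0, 634.0], [349.0, 629.0], [458.0, 396.0], [402.0, 392.0], [465.0, 360.0], [410.0, 355.0]]
[323.83630371 340.12614441] [483.34844971 640.31286621] [[399.06569245 344.5177861 ]]
[333.411026   347.31394958] [492.85107422 647.7881012 ] [[409.08558392 351.72646477]]
```

Call:
step_arm(steps=[88,0,0,-15,0,88,0,0,-30,0,88,0,0,-45,0,88,0,0,-57,0,88,0,0,-60,0])

```text
t: 33.58
tcp_pos: [0.6099, -0.1234, 0.029]
orientation: [0.993, 0.118, 0.002, 0.006]
ft_force: [-0.4, 0.2, -0.3]
finger_gap: 0.088
```

Call:
step_arm(steps=[88,0,0,-3,0,88,0,0,-6,0,88,0,0,-8,0,88,0,0,-8,0,88,0,0,-8,0])

```text
t: 34.0
tcp_pos: [0.6104, -0.1235, 0.0216]
orientation: [0.993, 0.118, 0.003, 0.006]
ft_force: [-0.1, 0.3, 0.6]
finger_gap: 0.0879
```

Call:
step_arm(steps=[70,0,0,0,0,55,0,0,0,0,35,0,0,0,0,35,0,0,0,0,35,0,0,0,0], newtons=15)

```text
t: 34.42
tcp_pos: [0.6105, -0.1236, 0.0217]
orientation: [0.993, 0.118, 0.003, 0.006]
ft_force: [1.3, -0.5, 0.8]
finger_gap: 0.0569
```

Call:
step_arm(steps=[35,0,0,0,0,35,0,0,0,0,35,0,0,0,0,35,0,0,0,0,35,0,0,0,0])

```text
t: 34.83
tcp_pos: [0.6107, -0.1238, 0.0219]
orientation: [0.993, 0.118, 0.003, 0.006]
ft_force: [0.1, -0.9, 1.2]
finger_gap: 0.0475
```

Run:
```python
from pg import *
f=look("side","h2",(250,145),45,9);s=arm.sense();print(s["tcp_pos"],s["orientation"],s["ft_force"],s["finger_gap"])
```

```text
[ 0.61074973 -0.12380687  0.02195111] [0.99298215 0.11804769 0.00302231 0.00648577] [ 0.95202751 -1.64407061  0.5922525 ] 0.047729266963043505
```

View pics/h2.png

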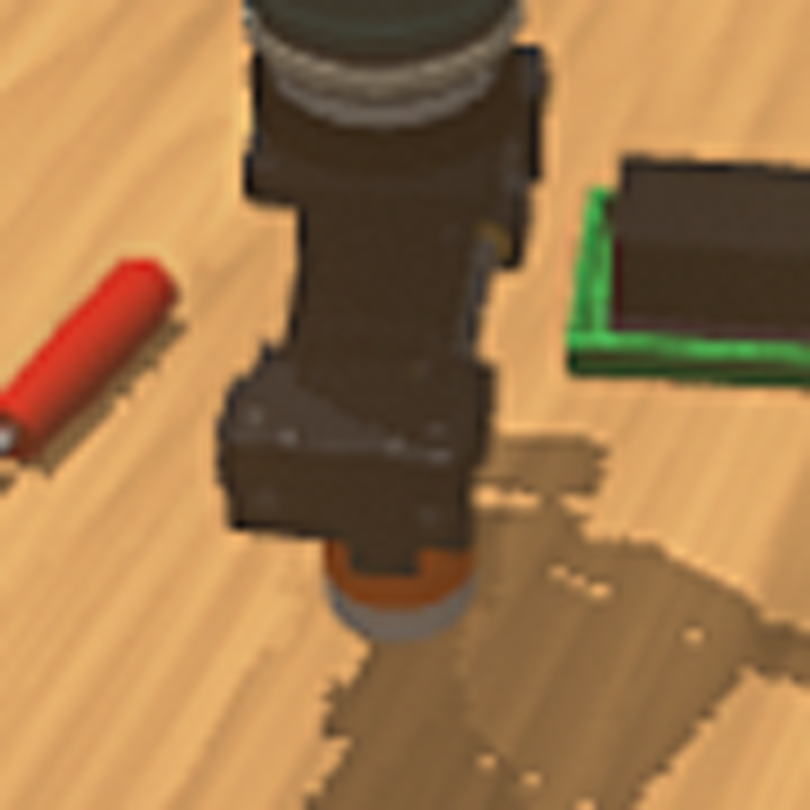

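Call:
step_arm(steps=[35,0,0,20,0,35,0,0,50,0,35,0,0,80,0,35,0,0,105,0,35,0,0,110,0])

```text
t: 35.3
tcp_pos: [0.6137, -0.1243, 0.137]
orientation: [0.993, 0.118, 0.007, 0.008]
ft_force: [0.8, -0.3, -0.1]
finger_gap: 0.0476
```

Call:
step_arm(steps=[35,-14,32,5,0,35,-28,65,5,0,35,-43,99,5,0,35,-58,133,5,0,35,-73,168,5,0])

```text
t: 35.72
tcp_pos: [0.5385, 0.0449, 0.1401]
orientation: [0.993, 0.118, 0.005, 0.007]
ft_force: [0.5, -0.1, -1.5]
finger_gap: 0.048
```

Call:
step_arm(steps=[35,-16,36,0,0,35,-32,72,0,0,35,-48,108,0,0,35,-62,142,0,0,35,-75,172,0,0])

```text
t: 36.13
tcp_pos: [0.4611, 0.2185, 0.1384]
orientation: [0.993, 0.118, 0.004, 0.007]
ft_force: [1.2, 0.4, -0.9]
finger_gap: 0.0475
```

Run:
```python
from pg import *
f=look("side","h3",(250,250),90,4);s=arm.sense();print(s["tcp_pos"],s["orientation"],s["ft_force"],s["finger_gap"])
```

```text
[0.45912324 0.22279303 0.13835163] [0.99291177 0.11867479 0.00342392 0.00554895] [-2.68201926  3.35176113 -0.71018247] 0.04708567566787247
```

View pics/h3.png

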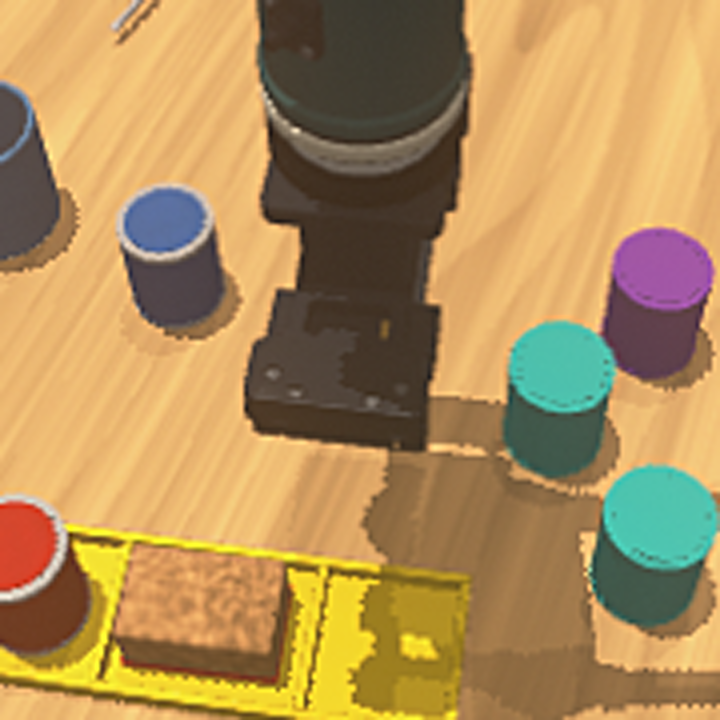

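Call:
step_arm(steps=[35,-14,34,0,0,35,-27,66,0,0,35,-30.5,74.5,0,0,35,-30.5,74.5,0,0,35,-30.5,74.5,0,0])

```text
t: 36.6
tcp_pos: [0.428, 0.2968, 0.1372]
orientation: [0.993, 0.12, 0.003, 0.006]
ft_force: [0.3, -0.5, -1.9]
finger_gap: 0.0476
```

Run:
```python
from pg import *
s=arm.sense();print(s["tcp_pos"],s["orientation"],s["ft_force"],s["finger_gap"])
```

```text
[0.42796189 0.29675746 0.13718101] [0.99279905 0.1195957  0.00261898 0.00632977] [ 0.28429433 -0.46584937 -1.87983031] 0.04757435655145173
```

Call:
step_arm(steps=[35,0.5,0.5,-25,0,35,0.5,0.5,-50,0,35,0.5,0.5,-72,0,35,0.5,0.5,-88,0,35,0.5,0.5,-90,0])

```text
t: 37.02
tcp_pos: [0.4263, 0.2936, 0.0432]
orientation: [0.993, 0.119, -0.001, 0.008]
ft_force: [-0.7, -0.1, -0.8]
finger_gap: 0.0477
```

Run:
```python
from pg import *
f=look("side","h4",(250,310),70,6);s=arm.sense();print(s["tcp_pos"],s["orientation"],s["ft_force"],s["finger_gap"])
```

```text
[0.42703969 0.29435015 0.04452115] [9.92898668e-01 1.18708375e-01 9.56500557e-05 7.78122665e-03] [-0.43456293 -0.09725095 -1.18164544] 0.04760549063586622
```

View pics/h4.png

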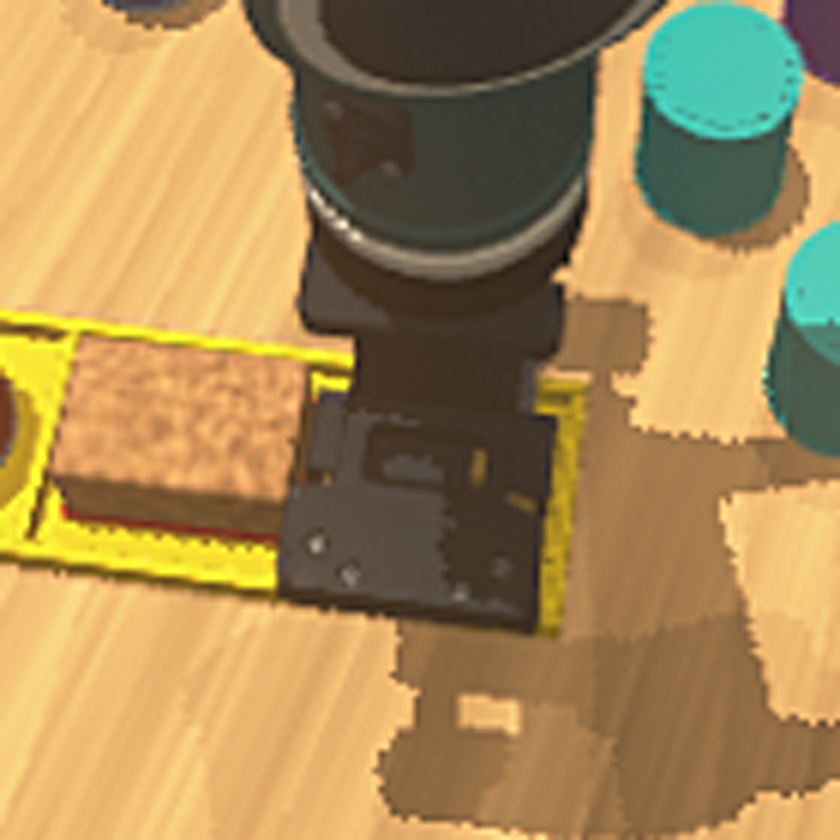

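Call:
step_arm(steps=[35,1.5,3,0,0,35,1.5,3,-6,0,35,1.5,3,-12,0,35,1.5,3,-16,0,35,1.5,3,-16,0])

```text
t: 37.48
tcp_pos: [0.4281, 0.297, 0.0279]
orientation: [0.993, 0.119, -0.0, 0.008]
ft_force: [-0.2, -0.6, -0.9]
finger_gap: 0.0479
```

Call:
step_arm(steps=[35,0,0,-1,0,35,0,0,-2,0,35,0,0,-2,0,35,0,0,-2,0,35,0,0,-2,0])

```text
t: 37.9
tcp_pos: [0.4283, 0.2972, 0.0261]
orientation: [0.993, 0.119, -0.0, 0.008]
ft_force: [-0.9, 0.1, -1.9]
finger_gap: 0.0473
```

Call:
step_arm(steps=[35,0,0,-0.5,0,35,0,0,-1,0,35,0,0,-1,0,35,0,0,-1,0,35,0,0,-1,0])

```text
t: 38.32
tcp_pos: [0.4286, 0.2973, 0.026]
orientation: [0.993, 0.119, 0.0, 0.008]
ft_force: [-1.4, -2.3, 5.0]
finger_gap: 0.0479
```

Call:
step_arm(steps=[50,0,0,0,0,56,0,0,0,0,62,0,0,0,0,70,0,0,0,0,70,0,0,0,0])

```text
t: 38.73
tcp_pos: [0.4285, 0.2973, 0.0258]
orientation: [0.993, 0.119, 0.0, 0.008]
ft_force: [-0.4, 0.7, 0.1]
finger_gap: 0.0697
```

Call:
step_arm(steps=[75,0,0,15,0,75,0,0,40,0,75,0,0,75,0,75,0,0,110,0,75,0,0,130,0])

```text
t: 39.15
tcp_pos: [0.43, 0.2982, 0.1596]
orientation: [0.993, 0.119, 0.002, 0.007]
ft_force: [0.7, 1.1, 0.4]
finger_gap: 0.0748
```

Run:
```python
from pg import *
f=look("side","i1",(250,310),70,6);s=arm.sense();print(s["tcp_pos"],s["orientation"],s["ft_force"],s["finger_gap"])
```

```text
[0.43203731 0.29955279 0.16324251] [0.99288304 0.11886325 0.0048155  0.00562152] [1.16961071 0.36374689 2.50432434] 0.07533571254730134
```

View pics/i1.png

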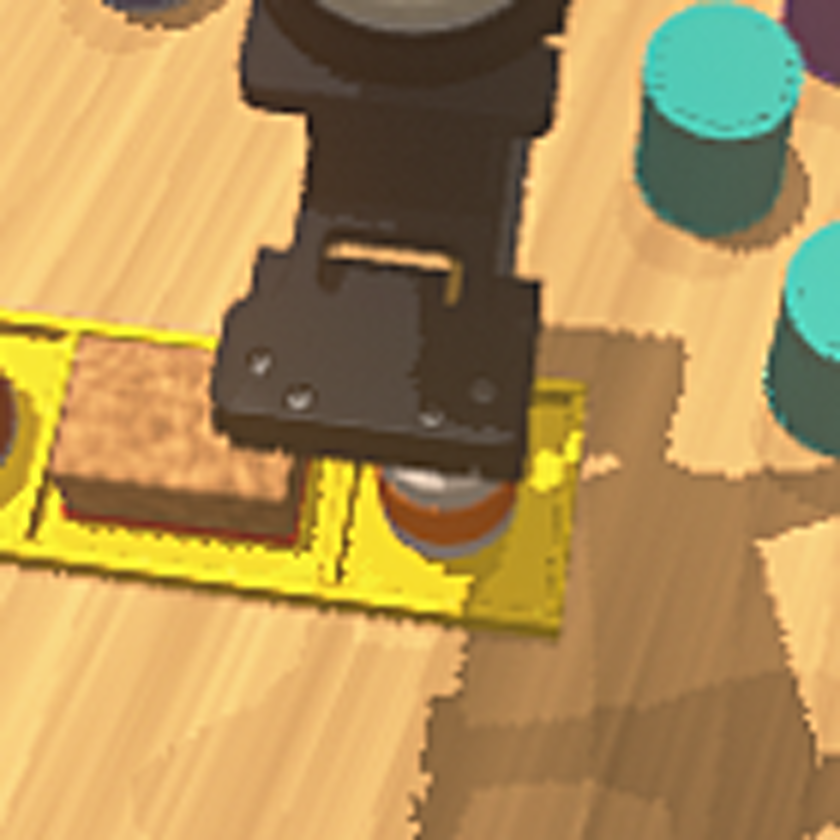

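Call:
step_arm(steps=[88,0,0,35,0,88,0,-30,70,0,88,0,-70,70,0,88,0,-110,70,0,88,0,-150,70,0])

```text
t: 39.62
tcp_pos: [0.4323, 0.1485, 0.2343]
orientation: [0.993, 0.12, 0.006, 0.006]
ft_force: [0.6, -1.0, 0.0]
finger_gap: 0.0883
```

Call:
step_arm(steps=[88,-10,-40,0,0,88,-10,-80,0,0,88,-10,-120,0,0,88,-10,-150,0,0,88,-10,-150,0,0])

```text
t: 40.03
tcp_pos: [0.4218, -0.0061, 0.234]
orientation: [0.993, 0.117, 0.006, 0.007]
ft_force: [-0.3, -0.8, -0.1]
finger_gap: 0.0878
```

Run:
```python
from pg import *
import pickle
for n in("top","side"):
    f=vision.grab_frame(n);pickle.dump(f,open(n+"2.pkl","wb"));cv2.imwrite(f"pics/{n}9.png",cv2.convertScaleAbs(cv2.resize(f["pixels"],(800,600),interpolation=cv2.INTER_CUBIC),alpha=1.6 if n=="top" else 1))
```

```text
(no output)
```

View pics/top9.png

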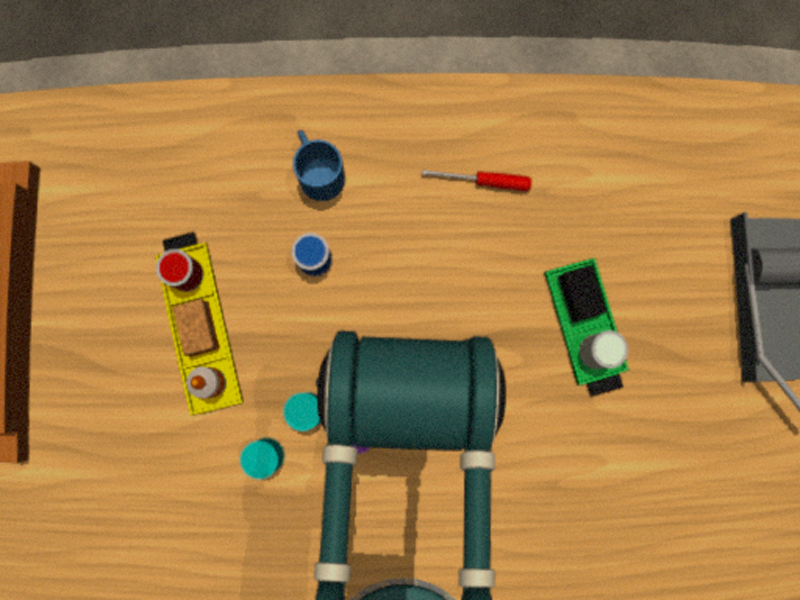

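View pics/side9.png

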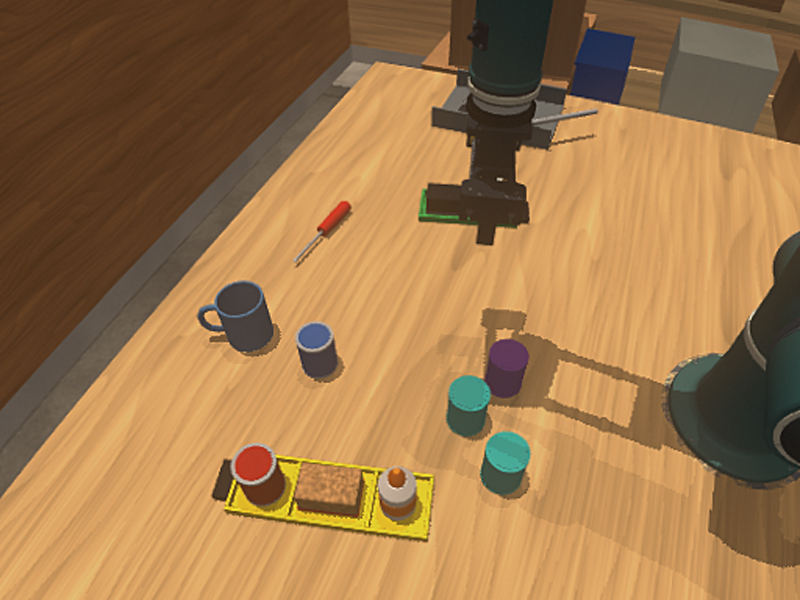

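All five items are in their compartments. Measuring the final offsets in the tray frames.

Run:
```python
from m2 import *
import pickle
T=pickle.load(open("top2.pkl","rb"));S=pickle.load(open("side2.pkl","rb"))
G=(.5183,-.3083,.252);Y=(.5176,.3197,-2.904)
def loc(p,tr):
    c,s=np.cos(tr[2]),np.sin(tr[2]);d=np.array(p[:2])-tr[:2];return (np.array([c*d[0]+s*d[1],-s*d[0]+c*d[1]])*1000).round(1)
def lid(f,x,y,z):
    im=cv2.GaussianBlur(f["pixels"],(0,0),1);fl=np.zeros((386,514),np.uint8)
    _,_,m,_=cv2.floodFill(im.copy(),fl,(int(x*.64),int(y*.64)),0,(22,)*3,(22,)*3,8|(1<<8)|cv2.FLOODFILL_MASK_ONLY|cv2.FLOODFILL_FIXED_RANGE)
    cs,_=cv2.findContours(m[1:-1,1:-1],0,1);k=max(cs,key=cv2.contourArea);e=cv2.fitEllipse(cv2.convexHull(k));return ray(f,[e[0]],z)[0],np.round(e[1],1)
for n,f,x,y,tr in(("white T",T,604,350,G),("red T",T,175,268,Y),("red S",S,256,462,Y),("blue T",T,311,250,None)):
    p,e=lid(f,x,y,.074 if tr else .07);print(n,p.round(4),e,loc(p,tr) if tr else "")
for n,fs,p,tr in(("block_black",[T],(.5575,-.298,.25,.004),G),("cork T",[T],(.515,.319,.24,.004),Y),("cork S",[S],(.515,.319,.24,.004),Y)):
    q,c,_=fit(fs,M["block"],p);print(n,q.round(4),round(c,3),loc(q,tr),"dyaw",round((q[2]-tr[2]+1.57)%np.pi-1.57,3))
for n,f in(("glue T",T),("glue S",S)):
    q,c,_=fit([f],M["glue"],(.4273,.2977,0,.004),False);print(n,q.round(4),round(c,3),loc(q,Y))
print("glue cap T",loc(ray(T,[[200*.64,382*.64]],.104)[0],Y),"S",loc(ray(S,[[397*.64,468*.64]],.104)[0],Y))
def crop(f,x0,y0,x1,y1,n,k,b): cv2.imwrite(n,cv2.convertScaleAbs(cv2.resize(f["pixels"][y0:y1,x0:x1],None,fx=k,fy=k,interpolation=cv2.INTER_CUBIC),alpha=b))
crop(T,330,150,420,260,"pics/fg.png",5,1.6);crop(T,90,140,170,275,"pics/fy.png",4.4,1.6)
print(arm.sense()["t"])
```

```text
white T [ 0.4695 -0.3236  0.074 ] [19.  20.3] [-51.   -2.6]
red T [0.6051 0.3397 0.074 ] [16.5 17. ] [-89.8   1.2]
red S [0.605  0.3418 0.074 ] [18.9 22.9] [-90.1  -1. ]
blue T [0.6271 0.13   0.07  ] [16.5 16.7] 
block_black [ 0.5591 -0.2981  0.2693  0.004 ] 0.069 [42.  -0.3] dyaw 0.017
cork T [0.5147 0.3199 0.2323 0.004 ] 0.077 [ 2.7 -0.9] dyaw -0.005
cork S [0.5141 0.3211 0.2418 0.004 ] 0.072 [ 3.1 -2.2] dyaw 0.004
glue T [0.4293 0.2961 0.     0.004 ] 0.138 [91.4  2.1]
glue S [0.4269 0.3011 0.     0.004 ] 0.127 [92.6 -3.2]
glue cap T [93.5 11.2] S [91.4  3. ]
40.1333
```

View pics/fg.png

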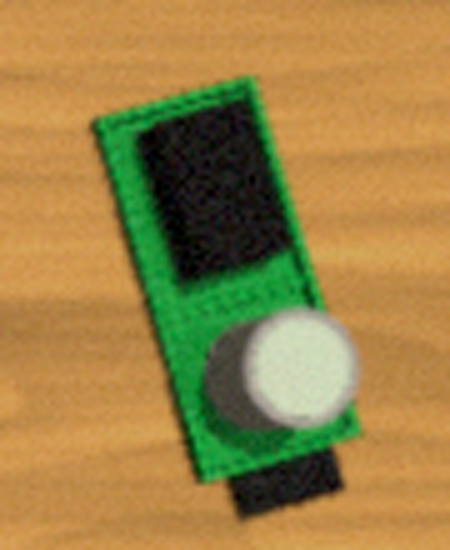

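View pics/fy.png

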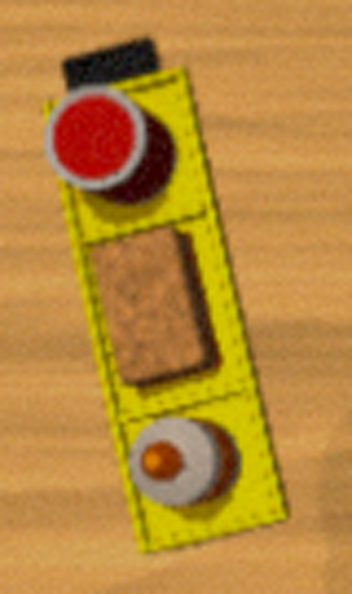

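The glue cap point from the top view disagrees, at 11 mm. I'll check the cap against the body precisely, before and after.

Run:
```python
from fit import *
import pickle
for tag,b,z0 in(("",(.6095,-.1235),0),("2",(.428,.298),.004)):
  for n in("top","side"):
    f=pickle.load(open(n+tag+".pkl","rb"));z=z0
    c=proj(f,[[b[0],b[1],.09+z]])[0].round().astype(int)
    h=cv2.cvtColor(f["pixels"],cv2.COLOR_BGR2HSV);p=proj(f,[[*b,z],[*b,.076+z],[*b,.1+z]])
    w=f["pixels"][c[1]-9:c[1]+10,c[0]-9:c[0]+10].astype(int)
    hw=h[c[1]-9:c[1]+10,c[0]-9:c[0]+10];r,bb=w[...,2],w[...,0]
    m=((hw[...,0]<13)&(hw[...,1]>170)).astype(np.uint8)
    k,l,s,cc=cv2.connectedComponentsWithStats(m)
    print(n,tag,"pred base/76/100",p.round(1).tolist());print([(s[i,4],(cc[i]+c-9).round(1).tolist()) for i in range(1,k) if s[i,4]>5])
f=pickle.load(open("top2.pkl","rb"));s=pickle.load(open("side2.pkl","rb"))
M_=M["glue"]
a=[]
for g,x,y,al in((f,128,240,1.6),(s,254,312,1)):
    v=g["pixels"].copy();v=cv2.resize(v[y-25:y+25,x-25:x+25],None,fx=8,fy=8,interpolation=cv2.INTER_CUBIC);v=cv2.convertScaleAbs(v,alpha=al)
    pl=(hull(g,M_,(.428,.298,0,.004))-[x-25,y-25]+.5)*8
    cv2.polylines(v,[pl.round().astype(int)],True,(255,0,255),1);a.append(v)
cv2.imwrite("pics/gl.png",np.hstack(a))
```

```text
top  pred base/76/100 [[301.2, 171.0], [305.0, 165.6], [306.3, 163.7]]
[(np.int32(32), [307.2, 164.4]), (np.int32(7), [298.0, 173.1])]
side  pred base/76/100 [[250.1, 165.2], [249.4, 145.2], [249.1, 138.4]]
[(np.int32(46), [248.3, 142.5])]
top 2 pred base/76/100 [[134.3, 245.2], [126.1, 245.1], [123.2, 245.1]]
[(np.int32(33), [127.4, 244.3])]
side 2 pred base/76/100 [[255.2, 321.8], [254.5, 306.5], [254.3, 301.1]]
[(np.int32(53), [252.4, 305.3])]
```

View pics/gl.png

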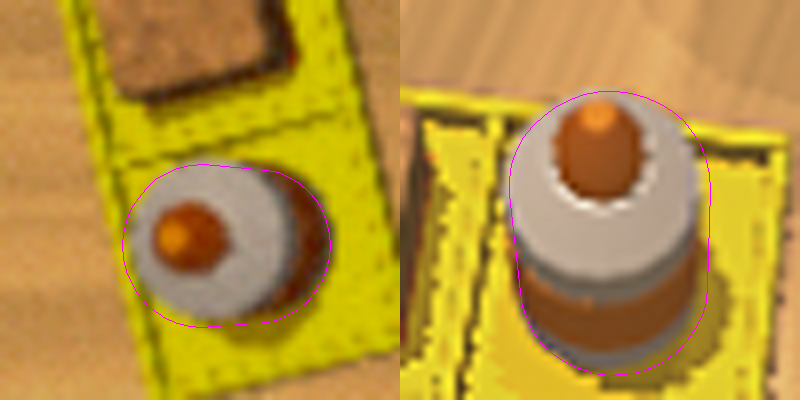

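Run:
```python
from workcell import arm
s=arm.sense();print(s["t"],s["dq"].round(3),arm.close_job())
```

```text
the job is handed in; nothing more can be done
40.1333 [ 0.046  0.007 -0.004  0.009  0.003  0.004] None
```

Both kits are made up, and I handed the job in at 40.1 s of the 131 s allowed. I placed the items in the order you listed them.

Final offsets from the compartment centres, measured from the cameras:

| Item | Tray | Offset |
|---|---|---|
| White tin | green, by the tab | about 3 mm |
| Black block | green, other compartment | about 1.5 mm, yaw off by 0.02 rad |
| Red tin | yellow, by the tab | about 1 mm |
| Cork block | yellow, middle | 1–2 mm, yaw off by 0.005 rad or less |
| Glue bottle | yellow, far | about 2–3 mm |

The tins and bottle stand upright, and both blocks lie flat. The blue tin measured the same position as before. The mug, screwdriver and the turquoise and purple look-alikes appear unmoved in the final pictures, and the gripper was clear of everything.

**First block grip missed:** the real fingertips sit about 33 mm higher than the stated TCP geometry, so the gripper closed above the black block without touching it. I measured the offset from the side pictures and regripped lower.

**Checks that disagreed:**
- The two cameras differ by 2–5 mm in y for the glue bottle. My first reading of its cap in the top view gave 11 mm. Fitting the cap and body outlines put it within about 3 mm and upright.
- The green tray was hidden from the side camera at the end, so its final check is from the top view only.

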